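Clamp a sample cup with the T-handle of a mixer clamp

TASK

Stand the lidded sample cup upright on the clamp's base plate, between the sliding jaw and the V-shaped jaw. Then wind the T-handle clockwise until the cup is pinched firmly in the V: stop when the handle has become clearly stiffer than it runs free, before the cup is crushed. Let go, and leave the tape roll, the timer, the brown dropper bottle and the small box of cover glasses where they stand.

Things in the scene. Friction and masses are not known exactly. Their poses are not given: they have to be found in the camera images.
- cup_center (a point): Centre, half-way up, of the lidded sample cup: 61 mm diameter, 68 mm tall, upright, standing on the worktop at the start. The body below the lid is 56 mm wide at its top and tapers slightly downward; the round lid takes the upper 12 mm and is 61 mm across. 50 to 120 g. It can be grasped across the lid.
- sample_cup: The same sample cup; origin at the centre of its underside, z up.
- clamp: Fixed clamp of a sample mixer: aluminium base plate 90 x 245 x 8 mm on the worktop. Origin on the worktop under the cup bay; its y axis points along the plate from the T-handle towards the V jaw, z up. Along y: plate from -180 to +65 mm; grey gear housing 56 mm square, 38 mm tall, at -130 mm under the T-handle; sliding jaw 56 mm wide, top at z = 49 mm, its face at -48 to -44 mm at the start.
- bay (a point): Point on the plate's upper face (8 mm up) over the clamp's origin. The V-shaped jaw beyond it (65 mm wide, top 50 mm up, open towards the sliding jaw) is bolted in a slot: a cup seated in it has its axis at clamp x = 0, y anywhere from -5 to +5 mm. A cup set down with its axis at x = 0, y = -11 mm clears both jaws; the sliding jaw then pushes it home into the V.
- jaw: Sliding jaw with a sprung black rubber pad, 50 mm wide, on its face; axes as the clamp's; its origin is that of the clamp when the jaw is fully back. A pinion and rack drive it: 6 mm towards the V jaw for each rad of clockwise turn of the T-handle (18.8 mm a half turn). The pad is stiff: it gives about 1 mm for 22 N.
- hub (a point): Point on the T-handle's vertical turning axis, level with the bar's centre line (76 mm above the worktop). The hub is a steel cone 26 mm wide at the bar, top at 94 mm. Turning clockwise seen from above closes the jaw; from the start it needs about 4 to 6 rad. A brake resists with 0.16 N m (3.6 N sideways at 45 mm from the axis) both ways and keeps the jaw where it is left.
- bar_end_a (a point): One end of the T-handle's straight level steel bar: 10 mm diameter, 110 mm long (ends 55 mm from the axis), end caps 12.4 mm in diameter, 6 mm long. It can be straddled or gripped from above 40 to 45 mm from the axis; its centre line is 38 mm above the gear housing, 68 mm above the plate.
- bar_end_b (a point): The other end of the bar. Feel: each newton on the cup adds 0.006 N m to the brake's 0.16 N m; over the first 2.5 rad it runs free. The cup is held well once the turning moment has risen by 0.10 to 0.25 N m above that of free running (2 to 5.5 N more at 45 mm from the axis); at 0.48 N m more it is crushed. When the hand stands still the brake may carry up to 0.16 N m either way.
- tape_roll: Roll of white paper tape lying flat, 59 mm diameter, 19 mm tall; leave alone. Origin at the centre of its underside.
- timer: White lab timer, 56 x 62 x 20 mm, lying near the work; leave alone. Origin at the centre of its underside.
- dropper_oil: Brown dropper bottle with black cap, 23 mm diameter, 58 mm tall; leave alone. Origin at the centre of its underside.
- coverslips: Small white box of cover glasses, 34 x 34 x 20 mm; leave alone. Origin at the centre of its underside.
Mind the look-alikes: they are no part of the job. Leave any blue or purple look-alike of the sample_cup alone.

How it is judged:
By the outcome, as a careful person would: the job done as asked, in the order asked, and still so for the second after the job is handed in, with the robot touching nothing.
It also fails if it takes over 72 s, if anything falls off the work surface, if the arm or the gripper's body presses on something with over 40 N, if the wrist force passes 120 N, or if a joint passes its speed limit or range.

ROBOT

A 7-joint arm with a two-finger parallel gripper is mounted at the origin on a cart in front of the work surface, level with it; the furniture and walls round the work are solid. World frame = base frame: x ahead of the robot, y to its left, z up, the work surface at z = 0. Lengths are in m, angles in degrees, forces in N, time in s.
With the tool pointing down it reaches from about 0.425 to 1.025 m from the base axis. Payload 9.4 kg.
Tool frame: the origin (TCP) lies midway between the tips of the shut fingers; the grasp point (between the pads) lies 19 mm behind it (manip.hold_point_z is the distance from the TCP to the grasp point, in m); z points along the fingers, y is the direction in which the jaws open and shut (so a half turn about z gives the same grasp; the last joint's range is limited). The gripper opens to 93 mm and grips with 3 to 60 N. Pads are 15 mm wide; open, the fingers measure 128 mm over their backs; the gripper's body (75 mm by 188 mm) begins 65 mm behind the grasp point.
Start: joints at [-76.014, 34.337, -0.143, 91.639, 0.103, 54.024, -4.572], TCP at [0.229, 0.688, 0.18] pointing down, gripper open.
Joint ranges: [-147.43, 147.43], [-19.82, 112.94], [-74.19, 73.91], [6.32, 146.72], [-59.91, 239.91], [6.04, 106.73], [-150.56, 150.56]. Speed limits (degrees/s): [127.2, 127.2, 172.46, 172.46, 180, 180, 180].

INTERFACE

Orientations are given as a 3x3 rotation matrix whose columns are the frame's x, y, z axes.
In Python, from rig import manip, optics gives the robot as it stands.
- The arm moves only by the tool jog_arm, never from a script. Its argument "moves" is a list that holds one entry, the list of rows, each a list of 7 numbers: the turn, a rotation vector about the tool's x, y, z in units of 10 degrees (1.0 is 10 degrees), then the shift along the tool's x, y, z in units of 60 mm (1.0 is 60 mm), then the closure, from -1 (fully open) to 1 (shut), so that 0 is half open. A call has 1 to 20 rows; each row shifts and turns the commanded pose from where the row before left it, along the tool's axes as they then stand; what a row does not reach is not made up. A row lasts 1/8 s, in which the tool goes at most 62.5 mm and 10.7 degrees, less where a joint would pass 70% of its speed; a pose out of reach is approached as far as the arm can. A call is refused whole if a number of a shift passes 1 or a number of a turn 1, either way. A call with a gripper value outside its range is refused whole. The fingers move at their own pace and stop on an object; the grip force is fixed at half the most. Time passes only in rows, so rows that do not move let the fingers close. It gives the time, the measured TCP pose, the force and the opening at its end, in the units of the state.
- manip.read_state(): the state, without advancing time (a new reading comes with each control period).
- optics.snapshot(name): name is "scene" or "top" or "wrist"; returns (picture, depth): 480x640x3 uint8, red, green, blue; 480x640 float32, m along the optical axis (not along the pixel's ray), 0 where there is no reading.
- optics.camera_model(name): a dict with "intrinsics" (3x3 intrinsics, pixels), "k1" (the pictures are not rectified: a ray, as slopes to the right and down, at radius r is drawn at 1 + k1 r^2 times it, then the intrinsics apply), "world_from_camera" (4x4, takes a point from camera to world coordinates). Camera axes: x right, y down, z forward; pixel columns grow to the right and rows downward; lengths in m; the calibration is good to about 2 mm. A picture is of the moment at which its call begins: read the wrist's pose just before it. camera_model takes no time and is no camera call; for the wrist camera it gives the pose at the moment of the call.
- manip.job_done(): hands the job in, once; it reports no verdict.
The state is a dict: "time_s": time; "joint_pos": joint angles; "qd": joint speeds; "joint_torque": joint torques, N m; "position": TCP position; "orientation": TCP orientation; "ft_force": force on the tool from outside, world axes, zero at the start; "wrist_torque": the same for the moment, N m; "finger_gap": finger opening in m.
Only numpy, scipy, OpenCV 4.12 (cv2) and the standard library are available. Lean on these libraries where they do the work, as an engineer would, in place of code of your own. Each camera call takes 0.05 s, during which the arm holds its last target.

## Working session

There is one attempt and no reset: what is moved stays moved. The work goes in short steps, Python scripts to look and compute and a tool call to move; the robot and the scene stay as the last step left them, time stands still between calls to the robot, and variables do not carry over. Pictures are saved under pics/ and viewed, and the job is handed in when it is done.

Besides the shell and the picture viewer there is one more tool, called after ">>>" in YAML: its name, and indented under it one key for each argument. jog_arm: Moves the arm, as the interface text tells. Its arguments: {"type":"object","properties":{"moves":{"type":"array","items":{"type":"array","items":{"type":"array","items":{"type":"number"}}}}},"required":["moves"]}

```bash
ls; mkdir -p pics
python3 - <<'E'
from rig import manip, optics
import cv2, numpy as np
print(manip.read_state())
for n in ["scene","top","wrist"]:
    cm=optics.camera_model(n); print(n,cm)
    p,d=optics.snapshot(n); cv2.imwrite(f"pics/{n}0.png",p[:,:,::-1]); np.save(f"pics/{n}0.npy",d)
E
```

```text
pics
{'time_s': 0.0, 'joint_pos': array([-76.01645904,  34.38430424,  -0.14583953,  91.68026523,
         0.10549418,  54.02341415,  -4.57160187]), 'qd': array([-0.02353626, -0.01121869, -0.03780372, -0.03554653, -0.05920355,
       -0.02207399, -0.05004583]), 'joint_torque': array([-5.85841499e-04, -7.65062141e+01,  1.49719723e+00, -2.52357674e+01,
       -5.24184736e-02,  1.68752630e-02,  1.74178690e-04]), 'position': array([0.22844508, 0.6874983 , 0.17886682]), 'orientation': array([[-9.49026416e-01,  3.15196385e-01, -3.16369263e-04],
       [ 3.15196496e-01,  9.49025245e-01, -1.50121176e-03],
       [-1.72934103e-04, -1.52440810e-03, -9.99998823e-01]]), 'ft_force': array([-0.89551758, -0.42793799,  0.89432936]), 'wrist_torque': array([0.00606008, 0.03094103, 0.03606248]), 'finger_gap': 0.09308898400531347}
scene {'intrinsics': array([[479.13180397,   0.        , 317.5565148 ],
       [  0.        , 479.13180397, 239.63623998],
       [  0.        ,   0.        ,   1.        ]]), 'k1': 0.0035198799854850708, 'world_from_camera': array([[ 0.50764686, -0.67015812,  0.54146353, -0.03
[... 433 characters left out ...]
84 , -0.98512266,  0.17115332,  0.35597805],
       [-0.99980747,  0.01732114,  0.00921999,  0.00662387],
       [-0.01204739, -0.17097756, -0.98520127,  1.22095879],
       [ 0.        ,  0.        ,  0.        ,  1.        ]])}
wrist {'intrinsics': array([[426.96259657,   0.        , 319.1698039 ],
       [  0.        , 426.96259657, 236.73772319],
       [  0.        ,   0.        ,   1.        ]]), 'k1': -0.10232635311297147, 'world_from_camera': array([[ 0.31511866,  0.91531776,  0.25078603,  0.15946142],
       [ 0.94904945, -0.30327072, -0.08562723,  0.7108828 ],
       [-0.00232007,  0.26499108, -0.96424807,  0.38301468],
       [ 0.        ,  0.        ,  0.        ,  1.        ]])}
```

View pics/scene0.png

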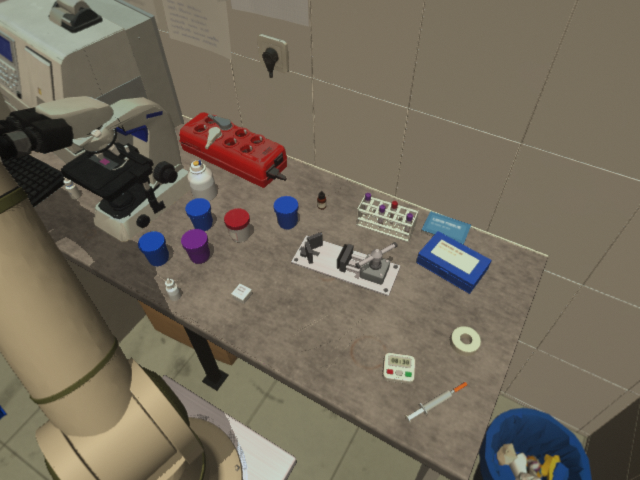

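View pics/top0.png

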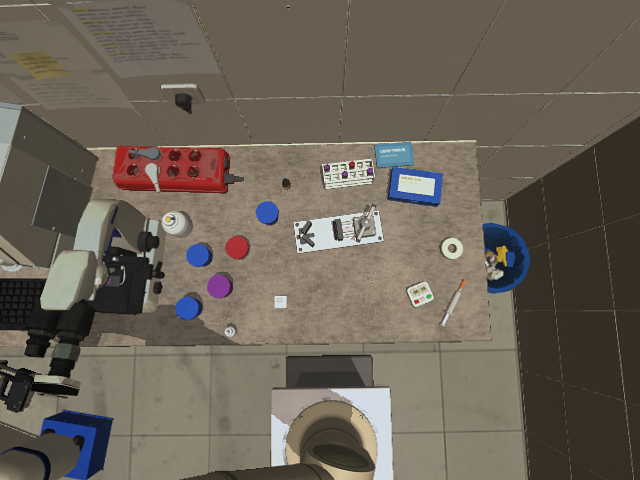

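View pics/wrist0.png

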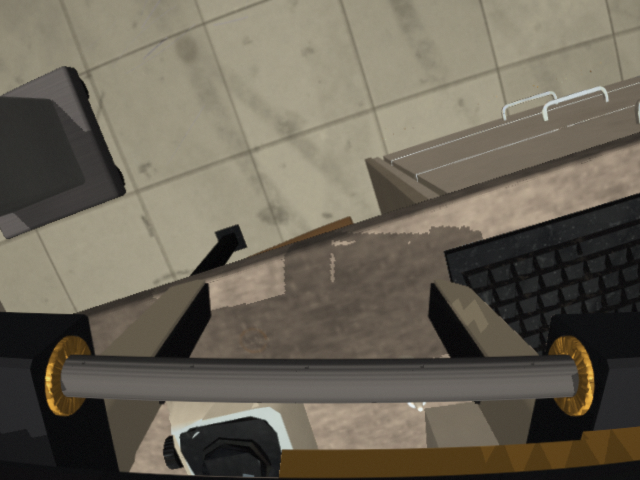

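Candidates: red lid on a clear body at scene (237,222) / top (237,247). Look-alikes are blue at scene (153,248), (199,213), (286,211) and purple at (196,245). I choose the red one; next I check it in a close crop and measure.

```bash
cat > h.py <<'E'
import numpy as np, cv2
from rig import manip, optics
def ray(cm,uv):
    K=cm["intrinsics"];T=cm["world_from_camera"]
    uv=np.atleast_2d(np.array(uv,float))
    d=np.stack([(uv[:,0]-K[0,2])/K[0,0],(uv[:,1]-K[1,2])/K[1,1]],1)
    s=d.copy()
    for _ in range(20): s=d/(1+cm["k1"]*(s**2).sum(1,keepdims=True))
    R=np.c_[s,np.ones(len(s))]@T[:3,:3].T
    return T[:3,3],R
def onz(cm,uv,z):
    o,R=ray(cm,uv); return o+R*((z-o[2])/R[:,2])[:,None]
def proj(cm,P):
    K=cm["intrinsics"];T=cm["world_from_camera"]
    p=(np.atleast_2d(P)-T[:3,3])@T[:3,:3]; s=p[:,:2]/p[:,2:]
    s=s*(1+cm["k1"]*(s**2).sum(1,keepdims=True))
    return s*[K[0,0],K[1,1]]+K[:2,2]
E
python3 - <<'E'
from h import *
im={n:cv2.imread(f"pics/{n}0.png") for n in ["scene","top"]}
t=cv2.resize(im["top"][170:330,160:420],None,fx=3,fy=3,interpolation=cv2.INTER_CUBIC); cv2.imwrite("pics/ctop.png",t)
s=cv2.resize(im["scene"][180:310,180:420],None,fx=3.3,fy=3.3,interpolation=cv2.INTER_CUBIC); cv2.imwrite("pics/cscene.png",s)
for n,roi in [("top",(225,235,255,265)),("scene",(215,200,260,250))]:
    cm=optics.camera_model(n)
    h=cv2.cvtColor(im[n],cv2.COLOR_BGR2HSV)
    m=(((h[...,0]<10)|(h[...,0]>170))&(h[...,1]>120)).astype(np.uint8)
    k=np.zeros_like(m);x0,y0,x1,y1=roi;k[y0:y1,x0:x1]=m[y0:y1,x0:x1]
    ys,xs=np.nonzero(k); print(n,xs.min(),xs.max(),ys.min(),ys.max(),len(xs))
    for z in (.062,.068): print(z,onz(cm,[xs.mean(),ys.mean()],z))
# plate
cm=optics.camera_model("top")
g=im["top"]; h=cv2.cvtColor(g,cv2.COLOR_BGR2HSV)
m=((h[...,1]<40)&(h[...,2]>170)).astype(np.uint8)
k=np.zeros_like(m);k[200:260,285:395]=m[200:260,285:395]
k=cv2.morphologyEx(k,cv2.MORPH_CLOSE,np.ones((3,3)))
n,l,st,c=cv2.connectedComponentsWithStats(k); print(st,c)
cv2.imwrite("pics/mplate.png",cv2.resize(k[190:270,280:400]*255,None,fx=5,fy=5,interpolation=0))
E
```

```text
top 225 247 236 258 409
0.062 [[0.52663203 0.24332108 0.062     ]]
0.068 [[0.52574855 0.24209569 0.068     ]]
scene 224 249 208 229 442
0.062 [[0.52692265 0.24306737 0.062     ]]
0.068 [[0.5229933  0.23903803 0.068     ]]
[[     0      0    640    480 305410]
 [   294    207     90     46   1790]] [[319.39927638 239.54266069]
 [336.68547486 232.22122905]]
```

View pics/ctop.png

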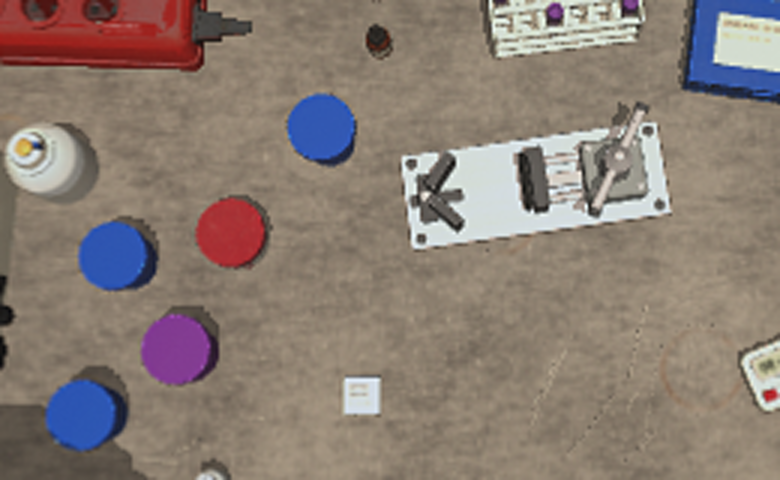

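View pics/cscene.png

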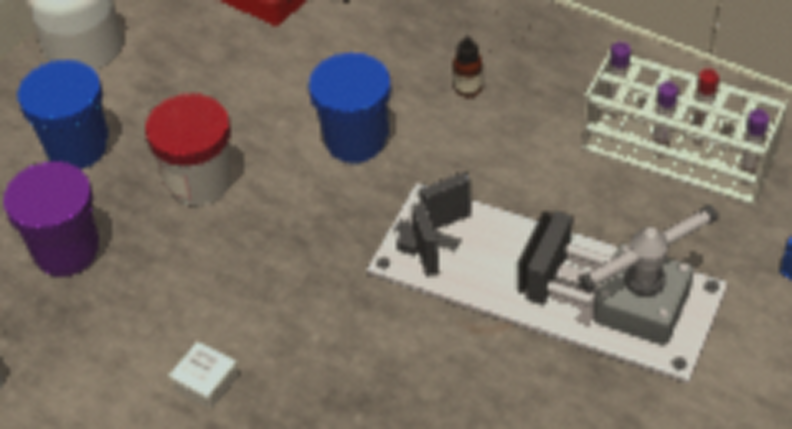

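View pics/mplate.png

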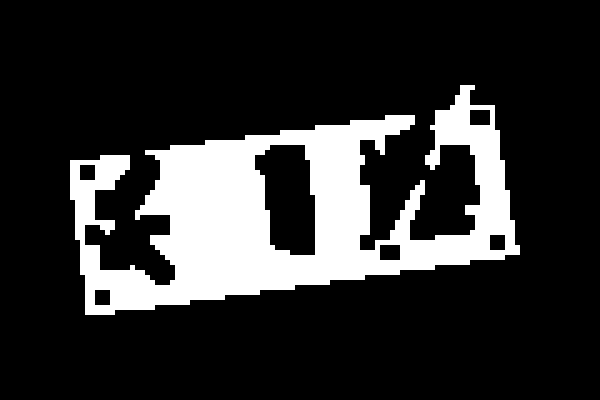

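```bash
cat > rect.py <<'E'
from h import *
def fit(P): # P ordered TL(+y end,x far?),... model in clamp frame
    M=np.array([[-.045,.065],[.045,.065],[.045,-.18],[-.045,-.18]])
    best=None
    for flip in (1,-1):
        m=M*[flip,1]
        a=m-m.mean(0); b=P-P.mean(0)
        U,S,V=np.linalg.svd(a.T@b); R=(U@V).T
        if np.linalg.det(R)<0: continue
        t=P.mean(0)-R@m.mean(0); best=(R,t,P-(m@R.T+t))
    return best
E
python3 - <<'E'
from rect import *
cm=optics.camera_model("top")
P=onz(cm,[[294,221.7],[297.7,253],[383.3,240.7],[379,210.7]],.008)[:,:2]
R,t,res=fit(P);print(P);print(R,t,res*1e3)
for n,z,uv in [("top",.076,[[(640)/3+160,105/3+170],[595/3+160,213/3+170]])]:
    a=onz(cm,uv,z);print(a,a.mean(0), (a[:,:2]-t)@R)
print("hub",R@[0,-.13]+t, "bay-11",R@[0,-.011]+t, np.degrees(np.arctan2(R[1,1],R[0,1])))
cs=optics.camera_model("scene")
b=onz(cs,[[712/3.3+180,212/3.3+180],[585/3.3+180,282/3.3+180]],.076);print(b,(b[:,:2]-t)@R)
c=onz(cs,np.array([[418,187],[370,268],[690,378],[724,283]])/3.3+180,.008);print(c,fit(c[:,:2]))
E
```

```text
[[ 0.604337    0.0922894 ]
 [ 0.5150275   0.08241342]
 [ 0.54560711 -0.15754171]
 [ 0.6318211  -0.14882032]]
[[ 0.99299899 -0.11812283]
 [ 0.11812283  0.99299899]] [0.56740611 0.02418264] [[-0.0760869  -1.75369966]
 [-0.01567508 -0.99862761]
 [ 1.62384039  2.33099321]
 [-1.5320784   0.42133406]]
[[ 0.6322782  -0.12553389  0.076     ]
 [ 0.53532694 -0.08238438  0.076     ]] [ 0.58380257 -0.10395913  0.076     ] [[ 0.04673298 -0.15633123]
 [-0.04444258 -0.10203166]]
hub [ 0.58276208 -0.10490723] bay-11 [0.56870546 0.01325965] 96.78377804671734
[[ 0.63379883 -0.12804971  0.076     ]
 [ 0.5376684  -0.08007661  0.076     ]] [[ 0.04794579 -0.15900906]
 [-0.04184492 -0.10001663]]
[[ 0.60031059  0.09064235  0.008     ]
 [ 0.51780402  0.08109734  0.008     ]
 [ 0.54710559 -0.1593613   0.008     ]
 [ 0.63228327 -0.14614631  0.008     ]] (array([[ 0.99175295, -0.12816432],
       [ 0.12816432,  0.99175295]]), array([0.56700642, 0.02358382]), array([[-0.00299403, -0.0031728 ],
       [ 0.00375717, -0.00118302],
       [ 0.00165847,  0.00133781],
       [-0.00242161,  0.00301801]]))
```

Run:
```python
from h import *
cm=optics.camera_model("top")
uv=np.array([[322,127],[116,255],[180,349],[87,414],[232,232]])/3+[160,170]
P=onz(cm,uv,.068);c=P[4]
for p in P: d=p[:2]-c[:2];print(p.round(3),np.hypot(*d).round(3),np.degrees(np.arctan2(d[1],d[0])).round())
```

```text
[0.619 0.16  0.068] 0.123 -40.0
[0.506 0.343 0.068] 0.105 100.0
[0.422 0.284 0.068] 0.112 157.0
[0.367 0.364 0.068] 0.201 142.0
[0.525 0.24  0.068] 0.0 0.0
```

Run:
```python
from h import *
H=np.full((36,50),-1.0) # x -0.1..0.8 , y -0.25..1.0, 25mm
for n in ["top","scene"]:
    cm=optics.camera_model(n); d=np.load(f"pics/{n}0.npy")
    v,u=np.mgrid[0:480,0:640]; o,R=ray(cm,np.c_[u.ravel(),v.ravel()])
    P=o+R*d.reshape(-1,1); P=P[d.ravel()>0]
    i=((P[:,0]+.1)/.025).astype(int); j=((P[:,1]+.25)/.025).astype(int)
    ok=(P[:,0]>-.1)&(P[:,1]>-.25)&(i<36)&(j<50)&(P[:,2]<.9)
    np.maximum.at(H,(i[ok],j[ok]),P[ok,2])
print("cols y from 1.0 down to -0.25; rows x; cm")
for i in range(35,-1,-1): print("%5.2f"%(-.1+.025*i)," ".join("%3d"%round(100*h) if h>-.9 else "  ." for h in H[i,::-1]))
```

```text
cols y from 1.0 down to -0.25; rows x; cm
 0.78   .   .   .  34  34  34  34  34  34  34  34  34  34  34   1   0   8   8  10  10  10  10   8   8   9   8   9   8   8   1   1   1   1   0   1   1   1   1   1   1   1   1   1   1   1   2   2   2   2   2
 0.75   .   .   .   .   .  34  34  34  34  34  34  34  34  34   1   .   8   8   9   8  10  10   8   9   9   9   8   9   8   6   1   1   1   1   1   1   1   1   1   6   6   6   8   8   6   6   2   4   4   2
 0.73  35  35  35   .   .   .   .  34  36  35  35  34  34  33   1   0   8   8   9   8  10  10   9   8   9   9   9   8   8   5   5   1   1   1   1   1   1   1   1   8   8   8   8   8   8   8   1   4   4   4
 0.70  35  35  35   .   .   .   .   .  40  39  35  35  35  22   1   1   8   8   8   8  10  10   8   9   9   9   9   9   8   5   5   1   1   1   1   6   1   1   1   6   6   8   8   6   8   8   1   4   4   4
 0.68  35  35  35  35  37  39  40  40  40  40  35  35  35  22   1   0   0   1   5   6   4  10   9   6   6   7   7   7   7   1   1   1   1   1   1   1   0   1   1   6   3   1   1   1   1   1   1   4   5   5
 0.65  35  35  35  35  37  3
[... 5657 characters left out ...]
73   .   .   .   0   1   2  47  46  44  41  38  35  33   2   2   1   1   .   .   .
-0.05 -73 -73 -73 -73 -73 -73 -73 -73 -73 -73 -73 -73 -73 -73 -72 -73 -73 -73 -73 -73 -73 -73 -73 -73 -73 -73 -73 -72 -73 -73   .   .   .   0   1   2   2  39  40  38  36  35  32   .   1   0   1   .   .   .
-0.08 -73 -73 -73 -73 -73 -73 -73 -73 -73 -73 -74 -73 -73 -73 -73 -73 -72 -73 -73 -73 -73 -73 -73 -73 -73 -73 -73 -73 -73 -73   .   .   .   .   .   .   .  35  36  36  36  35   .   .   0   1   1   .   .   .
-0.10 -58 -60 -59 -73 -73 -73 -73 -73 -73 -73 -73 -73 -73 -73 -73 -73 -73 -73 -73 -73 -73 -72 -73 -73 -73 -73 -72 -73 -73 -73   .   .   .   .   .   .   .   .   .  32   .   .   .   .   1   0   0   .   .   .
```

Run:
```python
from h import *
cm=optics.camera_model("top"); d=np.load("pics/top0.npy")
g=cv2.imread("pics/top0.png")
c=cv2.resize(g[180:420,0:200],None,fx=2.5,fy=2.5)
s=manip.read_state();p=s["position"];R=s["orientation"]
for k,(w,l) in {.084:(.0375,.094),.2:(.0375,.094),0:(.0075,.064)}.items():
    pts=[p+R@np.array([a*w,b*l,-k]) for a,b in [(1,1),(1,-1),(-1,-1),(-1,1)]]
    q=(proj(cm,np.array(pts))-[0,180])*2.5
    cv2.polylines(c,[q.round().astype(int)],True,{.084:(0,255,0),.2:(0,255,255),0:(255,0,255)}[k],1)
    print(k,np.round(pts,3))
cv2.imwrite("pics/gr.png",c)
for uv in [(30,345),(55,350),(65,345),(60,380),(50,390),(20,385),(70,340),(75,290),(40,350),(62,372),(85,220),(105,225)]:
    o,r=ray(cm,uv); print(uv,(o+r[0]*d[uv[1],uv[0]]).round(3))
```

```text
0.084 [[0.223 0.789 0.263]
 [0.163 0.61  0.263]
 [0.234 0.587 0.263]
 [0.294 0.765 0.263]]
0.2 [[0.223 0.789 0.379]
 [0.163 0.61  0.379]
 [0.234 0.587 0.379]
 [0.294 0.765 0.379]]
0 [[0.242 0.751 0.179]
 [0.201 0.629 0.179]
 [0.215 0.624 0.179]
 [0.256 0.746 0.179]]
(30, 345) [0.297 0.581 0.365]
(55, 350) [0.288 0.523 0.378]
(65, 345) [0.297 0.505 0.376]
(60, 380) [0.237 0.494 0.403]
(50, 390) [0.221 0.506 0.412]
(20, 385) [0.219 0.608 0.345]
(70, 340) [0.306 0.502 0.367]
(75, 290) [0.402 0.505 0.357]
(40, 350) [0.288 0.557 0.37 ]
(62, 372) [0.248 0.504 0.382]
(85, 220) [0.562 0.541 0.275]
(105, 225) [0.551 0.497 0.27 ]
```

View pics/gr.png

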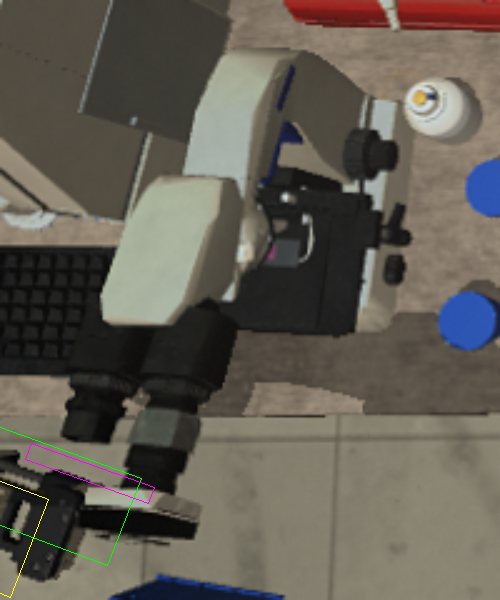

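>>> jog_arm:
  moves:
    - [[0,0,0,0,0,-0.55,-1],[0,0,0,0,0,-0.55,-1],[0,0,0,0,0,-0.55,-1],[0,0,0,0,0,-0.55,-1],[0,0,0,0,0,-0.55,-1],[0,0,0,0,0,-0.55,-1],[0,0,0,0,0,-0.55,-1],[0,0,0,0,0,-0.55,-1],[0,0,0,0,0,-0.55,-1]]

```text
time_s: 1.27
position: [0.2285, 0.6878, 0.4775]
orientation: [[-0.949, 0.315, -0.0], [0.315, 0.949, -0.001], [-0.0, -0.001, -1.0]]
ft_force: [-0.1, 0.8, -0.1]
finger_gap: 0.0926
```

>>> jog_arm:
  moves:
    - [[0,0,0,-0.58,-0.45,0,-1],[0,0,0,-0.58,-0.45,0,-1],[0,0,0,-0.58,-0.45,0,-1],[0,0,0,-0.58,-0.45,0,-1],[0,0,0,-0.58,-0.45,0,-1],[0,0,0,-0.58,-0.45,0,-1],[0,0,0,-0.58,-0.45,0,-1],[0,0,0,-0.58,-0.45,0,-1],[0,0,0,-0.58,-0.45,0,-1],[0,0,0,-0.58,-0.45,0,-1],[0,0,0,-0.58,-0.45,0,-1],[0,0,0,-0.58,-0.45,0,-1],[0,0,0.9,0,0,0,-1],[0,0,0.9,0,0,0,-1],[0,0,0.9,0,0,0,-1],[0,0,0.9,0,0,0,-1],[0,0,0.9,0,0,0,-1],[0,0,0.9,0,0,0,-1],[0,0,0.9,0,0,0,-1]]

```text
time_s: 3.65
position: [0.5226, 0.2488, 0.4765]
orientation: [[-0.145, 0.989, -0.0], [0.989, 0.145, -0.0], [-0.0, -0.0, -1.0]]
ft_force: [0.2, 0.8, 1.1]
finger_gap: 0.0929
```

Run:
```python
from h import *
s=manip.read_state();print(s["joint_pos"].round(1),s["position"],s["orientation"].round(3))
cm=optics.camera_model("wrist");np.save("pics/w1.npy",cm,allow_pickle=True)
p,d=optics.snapshot("wrist"); cv2.imwrite("pics/w1.png",p[:,:,::-1])
```

```text
[-47.5  12.5  21.6  86.5  -4.6  81.9 -17.4] [0.52255016 0.24878246 0.47650797] [[-0.145  0.989 -0.   ]
 [ 0.989  0.145 -0.   ]
 [-0.    -0.    -1.   ]]
```

View pics/w1.png

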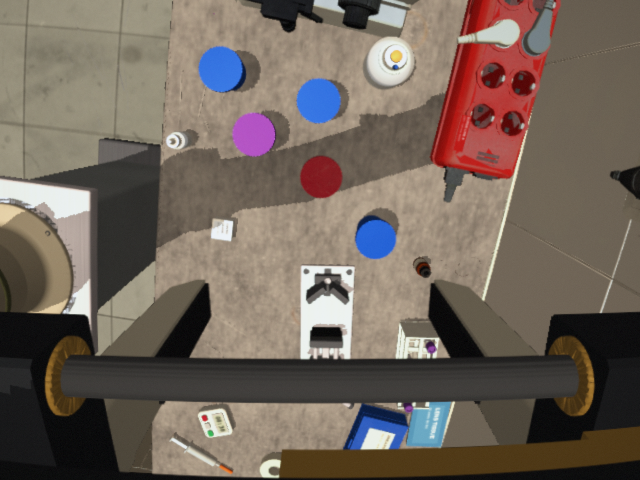

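Run:
```python
from h import *
cm=np.load("pics/w1.npy",allow_pickle=True).item()
g=cv2.imread("pics/w1.png");h=cv2.cvtColor(g,cv2.COLOR_BGR2HSV)
m=(((h[...,0]<10)|(h[...,0]>170))&(h[...,1]>120)).astype(np.uint8);k=np.zeros_like(m);k[150:205,295:350]=m[150:205,295:350]
c=max(cv2.findContours(k,0,2)[0],key=cv2.contourArea);print(cv2.minEnclosingCircle(c),cv2.fitEllipse(c))
(u,v),_=cv2.minEnclosingCircle(c);print(onz(cm,[u,v],.066))
print(onz(cm,[[301,266],[354,266]],.008))
R=np.array([[.9925,-.122],[.122,.9925]]);t=np.array([.5672,.0239])
print(R@[-.045,.065]+t,R@[.045,.065]+t)
cv2.imwrite("pics/w1c.png",cv2.resize(g[255:365,270:390],None,fx=5,fy=5,interpolation=2))
```

```text
((320.8408508300781, 176.57052612304688), 21.188026428222656) ((320.7525939941406, 176.55943298339844), (41.34607696533203, 41.428592681884766), 65.11959838867188)
[[0.52630668 0.24319247 0.066     ]]
[[0.51665111 0.08373742 0.008     ]
 [0.60406301 0.09650956 0.008     ]]
[0.5146075 0.0829225] [0.6039325 0.0939025]
```

View pics/w1c.png

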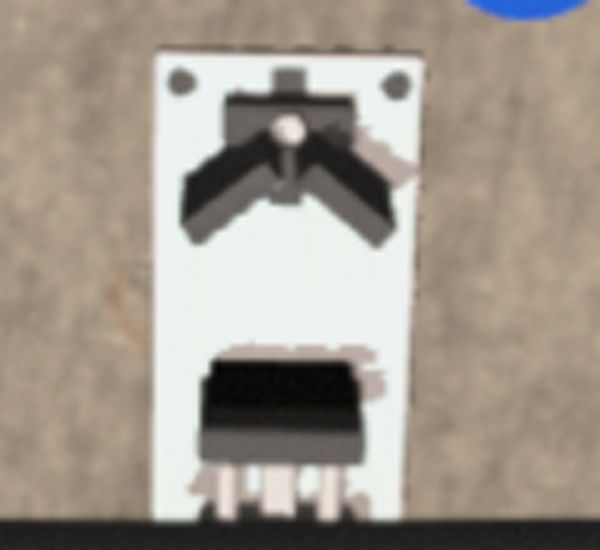

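>>> jog_arm:
  moves:
    - [[0,0,0,-0.11,0.048,0,-1],[0,0,0,0,0,0.6,-1],[0,0,0,0,0,0.6,-1],[0,0,0,0,0,0.6,-1],[0,0,0,0,0,0.6,-1],[0,0,0,0,0,0.6,-1],[0,0,0,0,0,0.6,-1],[0,0,0,0,0,0.6,-1],[0,0,0,0,0,0.6,-1],[0,0,0,0,0,0.6,-1],[0,0,0,0,0,0,-1]]

```text
time_s: 5.08
position: [0.5254, 0.2416, 0.1507]
orientation: [[-0.152, 0.988, -0.004], [0.988, 0.152, -0.003], [-0.002, -0.004, -1.0]]
ft_force: [0.2, -0.1, 0.7]
finger_gap: 0.0932
```

Run:
```python
from h import *
s=manip.read_state();print(s["joint_pos"].round(1),s["position"])
cm=optics.camera_model("wrist")
p,d=optics.snapshot("wrist"); cv2.imwrite("pics/w2.png",p[:,:,::-1])
g=p[:,:,::-1].copy()
h=cv2.cvtColor(g,cv2.COLOR_BGR2HSV)
m=(((h[...,0]<10)|(h[...,0]>170))&(h[...,1]>120)).astype(np.uint8)
c=max(cv2.findContours(m,0,2)[0],key=cv2.contourArea);print(cv2.boundingRect(c))
print(proj(cm,[.5263,.2425,.068]))
```

```text
[-42.4  27.2  17.3 113.5 -11.8  41.3  -9.2] [0.52536185 0.24161382 0.15072262]
(524, 0, 116, 222)
[[320.56456199 227.45955597]]
```

View pics/w2.png

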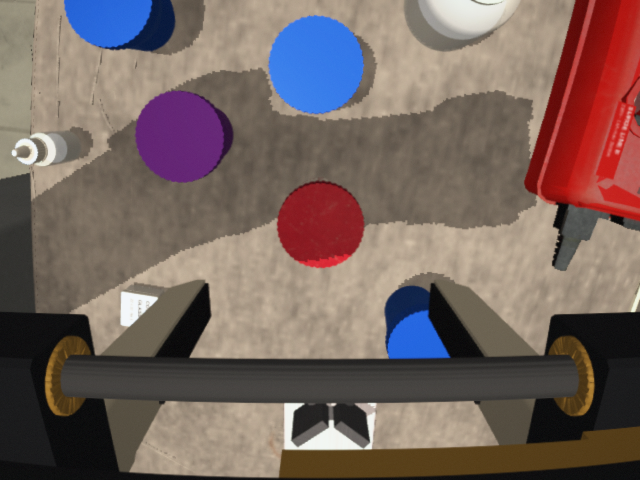

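>>> jog_arm:
  moves:
    - [[0,0,0,0.025,0.02,0.55,-1],[0,0,0,0,0,0.55,-1],[0,0,0,0,0,0.4,-1],[0,0,0,0,0,0.22,-1],[0,0,0,0,0,0,-1],[0,0,0,0,0,0,1],[0,0,0,0,0,0,1],[0,0,0,0,0,0,1],[0,0,0,0,0,0,1],[0,0,0,0,0,0,1],[0,0,0,0,0,0,1]]

```text
time_s: 6.5
position: [0.5276, 0.2444, 0.0495]
orientation: [[-0.15, 0.989, -0.0], [0.989, 0.15, -0.0], [-0.0, -0.0, -1.0]]
ft_force: [0.3, -0.3, 0.1]
finger_gap: 0.0375
```

Run:
```python
from h import *
s=manip.read_state();print(s["finger_gap"],s["position"])
for n in["wrist","scene"]:
    p,d=optics.snapshot(n); g=p[:,:,::-1]
    if n=="scene": g=cv2.resize(g[100:310,100:340],None,fx=3,fy=2.8)
    cv2.imwrite(f"pics/{n}3.png",g)
print(manip.read_state()["finger_gap"])
```

```text
0.03748925874959214 [0.52756129 0.244404   0.04951829]
0.02954625914325501
```

View pics/wrist3.png

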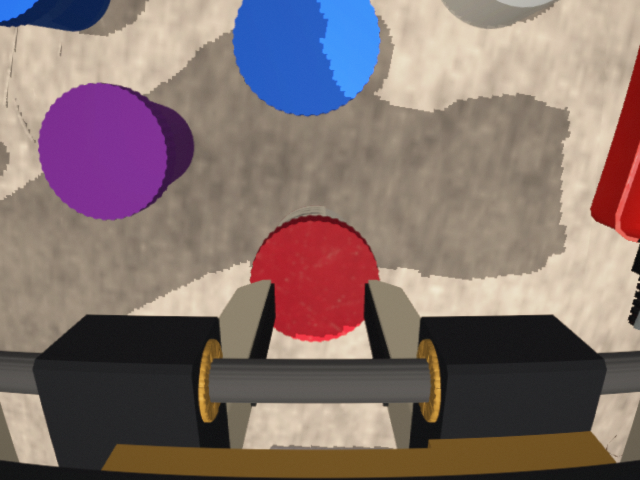

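View pics/scene3.png

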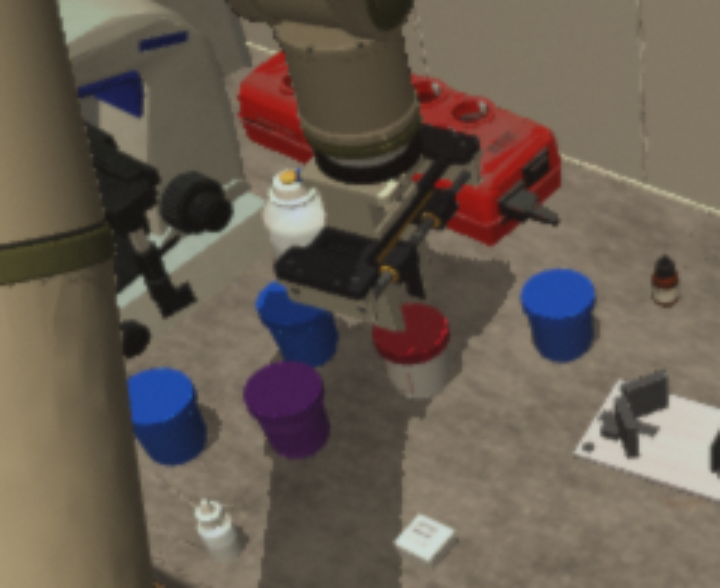

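Run:
```python
from h import *
s=manip.read_state();print(s["time_s"],s["finger_gap"],s["position"],s["ft_force"])
cm=optics.camera_model("wrist");print(cm["world_from_camera"])
print("tcp px",proj(cm,s["position"]),proj(optics.camera_model("scene"),s["position"]), "tip ends",proj(cm,s["position"]+np.array([s["orientation"][:,1]*.015,-s["orientation"][:,1]*.015])))
print("cup",onz(cm,[315,278],.068), onz(optics.camera_model("scene"),[411/3+100,333/2.8+100],.068))
p,d=optics.snapshot("wrist");print(d[278,315],d[265:300:5,315],d[420,240],d[330,260])
p,d=optics.snapshot("top");cv2.imwrite("pics/top3.png",cv2.resize(p[170:330,160:420,::-1],None,fx=3,fy=3))
```

```text
6.6 0.02954625914325501 [0.52752606 0.24443411 0.04949242] [ 0.09134173 -0.16370171  0.07130157]
[[ 9.88677661e-01  1.44515127e-01  4.03962949e-02  5.16840251e-01]
 [ 1.50053517e-01 -9.53337305e-01 -2.61976953e-01  3.16678671e-01]
 [ 6.51662150e-04  2.65072367e-01 -9.64228300e-01  2.53560961e-01]
 [ 0.00000000e+00  0.00000000e+00  0.00000000e+00  1.00000000e+00]]
tcp px [[318.36285    268.96877274]] [[236.95268966 221.75252904]] tip ends [[347.96342339 268.95157786]
 [288.76164759 268.95417605]]
cup [[0.52567967 0.24636328 0.068     ]] [[0.52297495 0.23752215 0.068     ]]
0.19857651 [0.19655015 0.19749668 0.19841166 0.19863749 0.20038836 0.2010195
 0.20042145] 0.08489365 0.13411613
```

View pics/top3.png

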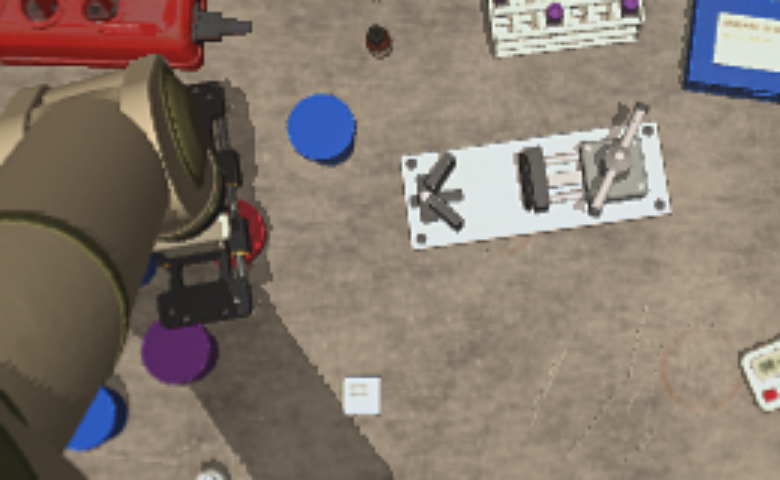

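Run:
```python
from h import *
s=manip.read_state();print(s["finger_gap"])
cm=optics.camera_model("wrist");p,d=optics.snapshot("wrist");cv2.imwrite("pics/w4.png",p[:,:,::-1])
T=np.linalg.inv(np.r_[np.c_[s["orientation"],s["position"]],[[0,0,0,1]]])
for v in range(276,450,12):
  for u in [235,250,262,268,275,280,285,290,295]:
    o,r=ray(cm,(u,v));P=o+r[0]*d[v,u]; q=T[:3,:3]@P+T[:3,3]; print((u,v),(q*1e3).round(),end=' ')
  print()
```

```text
0.021691589448274182
(235, 276) [-23. -53.  51.] (250, 276) [-23. -44.  52.] (262, 276) [  2. -26. -17.] (268, 276) [  3. -23. -17.] (275, 276) [  3. -20. -17.] (280, 276) [  3. -18. -17.] (285, 276) [  3. -15. -18.] (290, 276) [  2. -13. -16.] (295, 276) [  3. -11. -18.] 
(235, 288) [-31. -54.  51.] (250, 288) [ -3. -32. -18.] (262, 288) [  9. -22. -47.] (268, 288) [  9. -20. -47.] (275, 288) [  9. -17. -48.] (280, 288) [  9. -15. -48.] (285, 288) [  9. -13. -47.] (290, 288) [  8. -11. -45.] (295, 288) [ -3. -11. -17.] 
(235, 300) [-39. -54.  50.] (250, 300) [-40. -44.  51.] (262, 300) [  9. -21. -59.] (268, 300) [  9. -18. -59.] (275, 300) [  9. -16. -58.] (280, 300) [  9. -14. -59.] (285, 300) [  9. -12. -59.] (290, 300) [  8. -11. -57.] (295, 300) [ -9. -11. -18.] 
(235, 312) [-48. -55.  50.] (250, 312) [  9. -24. -70.] (262, 312) [  8. -20. -68.] (268, 312) [  9. -17. -70.] (275, 312) [  9. -15. -70.] (280, 312) [  9. -13. -69.] (285, 312) [  8. -12. -66.] (290, 312) [  5. -10. -61.] (295, 312) [-15. -11. -18.] 
(235, 324) [  36.  -16. -132.] (250, 324) [  36.  -13. -131.] (262,
[... 2248 characters left out ...]
-7.  -12. -106.] (280, 420) [-132.  -28.   49.] (285, 420) [-132.  -24.   49.] (290, 420) [-132.  -20.   49.] (295, 420) [-133.  -17.   50.] 
(235, 432) [  23.  -14. -146.] (250, 432) [  19.  -12. -141.] (262, 432) [   9.  -12. -129.] (268, 432) [   1.  -12. -120.] (275, 432) [-144.  -32.   50.] (280, 432) [-144.  -28.   50.] (285, 432) [-144.  -24.   51.] (290, 432) [-144.  -21.   50.] (295, 432) [-144.  -17.   51.] 
(235, 444) [  21.  -14. -146.] (250, 444) [  18.  -12. -143.] (262, 444) [   6.  -12. -129.] (268, 444) [  -2.  -12. -121.] (275, 444) [-154.  -32.   50.] (280, 444) [-154.  -28.   49.] (285, 444) [-155.  -25.   51.] (290, 444) [-155.  -21.   50.] (295, 444) [-155.  -17.   50.]
```

View pics/w4.png

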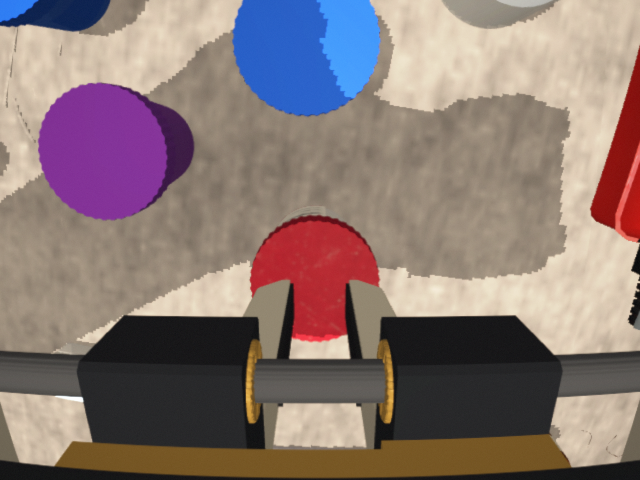

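Run:
```python
from h import *
print(manip.hold_point_z,[a for a in dir(manip) if a[0]!='_'])
s=manip.read_state();print(s["finger_gap"],s["time_s"],s["joint_pos"])
```

```text
0.0188 ['IKError', 'hold_point_z', 'job_done', 'read_state']
0.0175006811974282 6.75 [-39.2970634   35.31070079  13.10855003 117.4363134  -15.74026899
  28.88483072  -6.05109562]
```

Run:
```python
from h import *
s=manip.read_state();g=s["finger_gap"];print(g)
cm=optics.camera_model("scene");p,d=optics.snapshot("scene")
c=cv2.resize(p[150:270,170:290,::-1],None,fx=5,fy=5,interpolation=2)
for z,col in [(0,(0,255,0)),(-.045,(0,255,255)),(-.019,(255,255,0))]:
  for y in(-1,1):
    P=[s["position"]+s["orientation"]@np.array([x,y*(g/2),z]) for x in(.0075,-.0075)]
    q=((proj(cm,np.array(P))-[170,150]+.5)*5).round().astype(int)
    cv2.line(c,tuple(map(int,q[0])),tuple(map(int,q[1])),col,2)
cv2.imwrite("pics/s5.png",c)
```

```text
0.0175006811974282
```

View pics/s5.png

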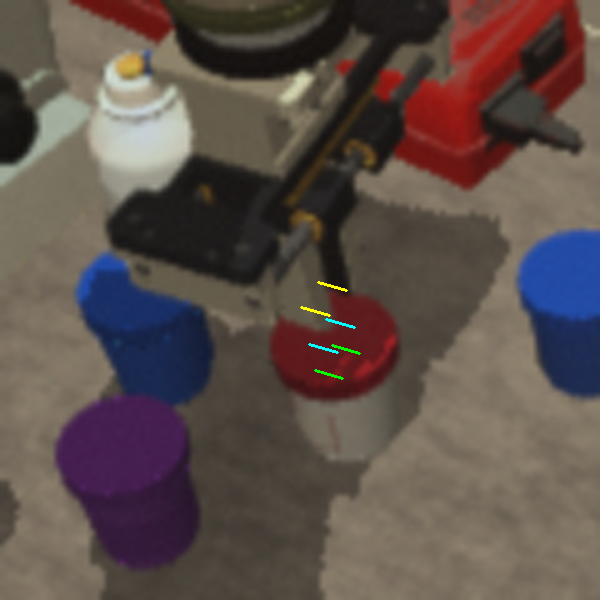

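Run:
```python
from h import *
s=manip.read_state();print(s["finger_gap"])
cm=optics.camera_model("wrist");p,d=optics.snapshot("wrist")
v,u=np.mgrid[260:345,240:400];o,r=ray(cm,np.c_[u.ravel(),v.ravel()])
P=o+r*d[260:345,240:400].reshape(-1,1);q=((P-s["position"])@s["orientation"])*1e3
f=q[(q[:,2]<-35)&(q[:,2]>-75)]
for a in (f[f[:,1]<0],f[f[:,1]>0]):
    print(len(a),"zmax",np.percentile(a[:,2],[99,99.9,100]),"x",np.percentile(a[:,0],[1,50,90,99]),"y",np.percentile(a[:,1],[1,50,99]))
    for z in range(-48,-36,2):
        b=a[(a[:,2]>=z)&(a[:,2]<z+2)]; print(z,len(b),b.min(0).round(1) if len(b) else '',b.max(0).round(1) if len(b) else '')
```

```text
0.014025073214065674
1611 zmax [-39.29138022 -37.73957235 -37.04222802] x [-5.44456196  8.8620145   9.23867381  9.53776038] y [-21.21308632 -12.10225311  -6.29581856]
-48 75 [  7.1 -20.7 -48. ] [  9.5  -6.4 -46. ]
-46 57 [ -2.9 -18.9 -46. ] [  9.6  -6.3 -44. ]
-44 67 [ -8.3 -18.6 -44. ] [  9.5  -6.3 -42. ]
-42 54 [ -4.4 -15.6 -42. ] [  9.8  -6.3 -40. ]
-40 29 [  2.8 -14.1 -40. ] [  9.5  -6.3 -38.1]
-38 4 [  7.  -11.8 -37.9] [  8.7  -6.8 -37. ]
1570 zmax [-38.91665501 -37.9524185  -37.42784171] x [-5.8340476   8.87644115  9.26054913  9.55456624] y [ 7.26456934 12.93455723 21.89438296]
-48 72 [  6.9   7.4 -47.9] [  9.5  20.9 -46. ]
-46 55 [ -7.9   7.3 -46. ] [  9.8  19.5 -44. ]
-44 70 [ -7.4   7.3 -43.9] [  9.5  18.4 -42. ]
-42 45 [ -4.    7.3 -42. ] [  9.7  15.  -40.1]
-40 28 [  3.2   7.3 -39.9] [  9.1  13.9 -38. ]
-38 2 [  7.2   7.4 -37.9] [  8.7  10.3 -37.4]
```

>>> jog_arm:
  moves:
    - [[0,0,0,0,0,0,-1],[0,0,0,0,0,0,-1],[0,0,0,0,0,0,-1],[0,0,0,0,0,0,-1],[0,0,0,0,0,0,-1],[0,0,0,0,0,0,-1],[0,0,0,0,0,0,-1],[0,0,0,0,0,0.3,-1],[0,0,0,0,0,0.25,-1],[0,0,0,0,0,0.12,-1],[0,0,0,0,0,0,-1]]

```text
time_s: 8.22
position: [0.5271, 0.244, 0.0083]
orientation: [[-0.15, 0.989, -0.001], [0.989, 0.15, -0.001], [-0.001, -0.002, -1.0]]
ft_force: [0.6, 0.2, -0.5]
finger_gap: 0.0931
```

>>> jog_arm:
  moves:
    - [[0,0,0,0,0,0,1],[0,0,0,0,0,0,1],[0,0,0,0,0,0,1],[0,0,0,0,0,0,1],[0,0,0,0,0,0,1],[0,0,0,0,0,0,1]]

```text
time_s: 8.98
position: [0.5275, 0.2445, 0.0095]
orientation: [[-0.15, 0.989, 0.0], [0.989, 0.15, 0.0], [0.0, 0.0, -1.0]]
ft_force: [-1.6, -0.2, 3.7]
finger_gap: 0.0602
```

Run:
```python
from h import *
s=manip.read_state();print(s["finger_gap"],s["position"],s["ft_force"])
for n in["wrist","scene"]:
    cm=optics.camera_model(n)
    p,d=optics.snapshot(n); g=p[:,:,::-1]
    if n=="scene": g=cv2.resize(g[150:270,170:290],None,fx=5,fy=5)
    cv2.imwrite(f"pics/{n}6.png",g)
```

```text
0.060179059161403946 [0.52754714 0.24448234 0.0095088 ] [-1.58234846 -0.21231556  3.74393851]
```

View pics/wrist6.png

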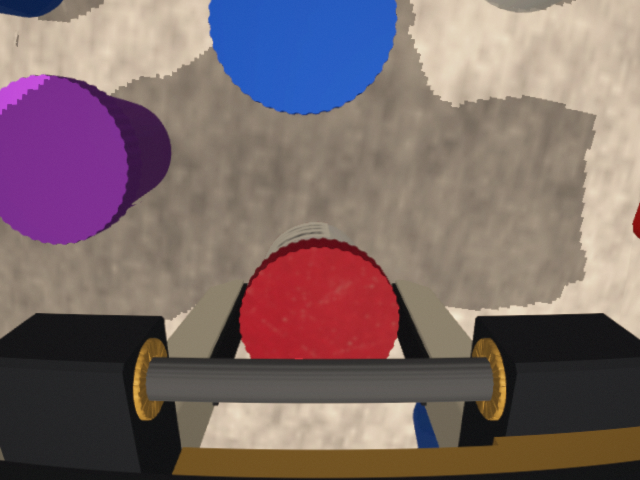

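View pics/scene6.png

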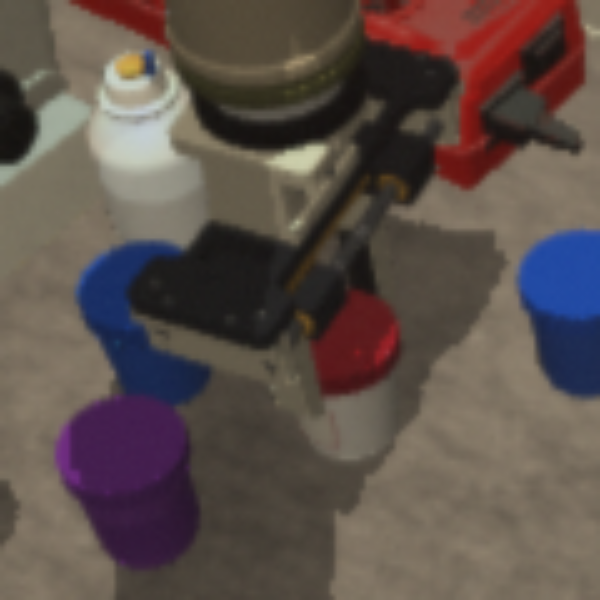

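Run:
```python
from h import *
s=manip.read_state();cm=optics.camera_model("wrist")
g=cv2.imread("pics/wrist6.png");h=cv2.cvtColor(g,cv2.COLOR_BGR2HSV)
m=(((h[...,0]<10)|(h[...,0]>170))&(h[...,1]>120)).astype(np.uint8)*255
m[356:]=0;m=cv2.morphologyEx(m,cv2.MORPH_OPEN,np.ones((5,5)))
c=max(cv2.findContours(m,0,1)[0],key=cv2.contourArea)[:,0]
print(c.min(0),c.max(0))
# upper arc is lid bottom/side edge; top face brighter. project contour rows 250..350 sides on z=.068, fit circle
b=c[(c[:,1]<352)&((h[c[:,1],c[:,0],2]>0))]
m2=((h[...,2]>150)&(m>0)).astype(np.uint8)*255
c2=max(cv2.findContours(m2,0,1)[0],key=cv2.contourArea)[:,0];c2=c2[c2[:,1]<350]
for z,cc in((.068,c2),):
    P=onz(cm,cc,z);q=((P-s["position"])@s["orientation"])[:,:2]
    A=np.c_[2*q,np.ones(len(q))];x=np.linalg.lstsq(A,(q**2).sum(1),rcond=None)[0]
    print("center tool xy mm",x[:2]*1e3,"r",np.sqrt(x[2]+x[:2]@x[:2])*1e3)
print(c2.min(0),c2.max(0))
```

```text
[238 239] [399 355]
center tool xy mm [-0.72829126  0.35363369] r 29.735727624608685
[240 247] [398 349]
```

>>> jog_arm:
  moves:
    - [[0,0,0,0,0,0,1],[0,0,0,0,0,-0.3,1],[0,0,0,0,0,-0.5,1],[0,0,0,0,0,-0.5,1],[0,0,0,0,0,-0.5,1],[0,0,0,0,0,0,1]]

```text
time_s: 9.82
position: [0.5289, 0.245, 0.1201]
orientation: [[-0.15, 0.989, 0.004], [0.989, 0.15, 0.002], [0.002, 0.004, -1.0]]
ft_force: [0.5, 0.2, -0.8]
finger_gap: 0.0603
```

>>> jog_arm:
  moves:
    - [[0,0,0,-0.3,0.01,0,1],[0,0,0,-0.5,0.01,0,1],[0,0,0,-0.5,0.01,0,1],[0,0,0,-0.5,0.01,0,1],[0,0,0,-0.5,0.01,0,1],[0,0,0,-0.5,0.01,0,1],[0,0,0,-0.5,0.01,0,1],[0,0,0,-0.4,0.01,0,1],[0,0,0,-0.2,0.005,0,1],[0,0,0,0,0,0,1],[0,0,0,0,0,0,1]]

```text
time_s: 11.2
position: [0.5673, 0.0147, 0.117]
orientation: [[-0.151, 0.989, -0.001], [0.989, 0.151, 0.0], [0.0, -0.001, -1.0]]
ft_force: [-0.2, 0.1, -0.7]
finger_gap: 0.0602
```

Run:
```python
from h import *
s=manip.read_state();print(s["finger_gap"],s["position"],s["orientation"].round(3),s["ft_force"],s["joint_pos"].round(1))
for n in["wrist","scene"]:
    cm=optics.camera_model(n);np.save(f"pics/{n}7cm.npy",cm,allow_pickle=True)
    p,d=optics.snapshot(n); g=p[:,:,::-1]
    cv2.imwrite(f"pics/{n}7f.png",g)
    if n=="scene": g=cv2.resize(g[180:310,270:420],None,fx=5,fy=4.5)
    cv2.imwrite(f"pics/{n}7.png",g)
```

```text
0.060171598289992106 [0.5673397  0.01472571 0.1170258 ] [[-0.151  0.989 -0.001]
 [ 0.989  0.151  0.   ]
 [ 0.    -0.001 -1.   ]] [-0.15795349  0.10513332 -0.72047295] [-17.5  28.9  14.8 116.6 -12.1  36.   14.1]
```

View pics/wrist7.png

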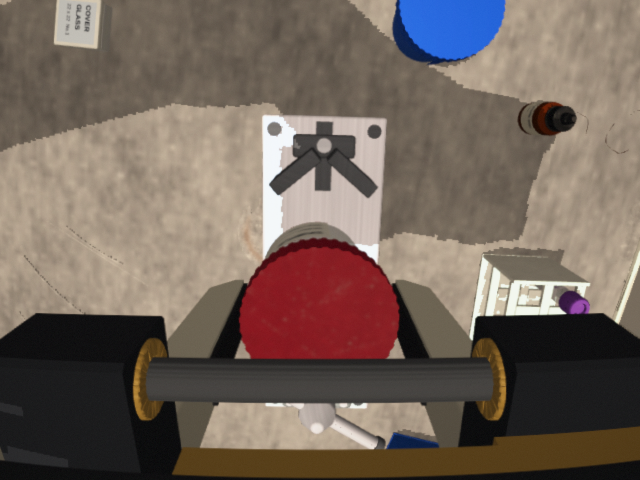

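View pics/scene7.png

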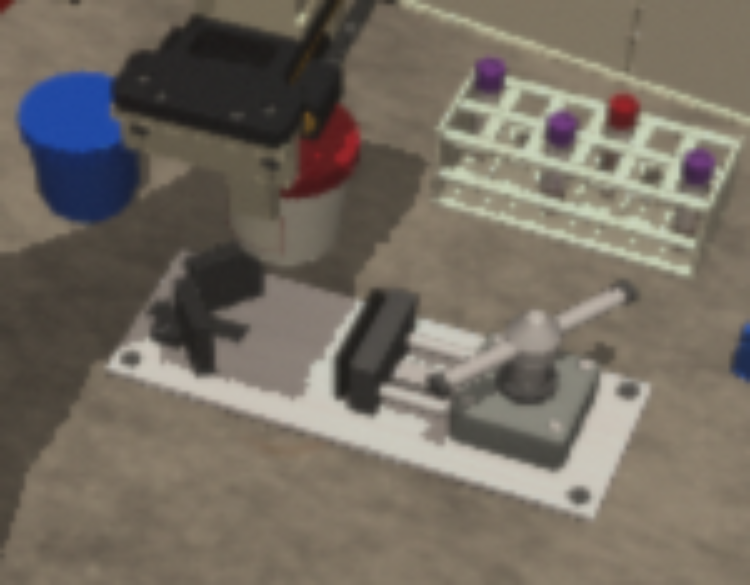

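Run:
```python
from h import *
cm=np.load("pics/wrist7cm.npy",allow_pickle=True).item()
P=onz(cm,[[263,116],[263,255],[386.5,118],[379.5,245]],.008);print(P)
for a,b in((1,0),(3,2)):
    d=P[a]-P[b];print("yaw of y axis",np.degrees(np.arctan2(-d[0],d[1]))%180-180)
y=np.radians(90+7.5)
mid=(P[0]+P[2])/2; 
for yaw in (7,8,8.6):
    a=np.radians(yaw);R=np.array([[np.cos(a),-np.sin(a)],[np.sin(a),np.cos(a)]])
    t=mid[:2]-R@[0,.065];print(yaw,"origin",t,"place",t+R@[0,-.011],"hub",t+R@[0,-.13])
V=onz(cm,[[271,189],[377,194],[324,145],[305,161],[343,161]],.05);print("V tips",V)
```

```text
[[ 0.51665667  0.08410004  0.008     ]
 [ 0.52907229 -0.01899789  0.008     ]
 [ 0.60391125  0.09608144  0.008     ]
 [ 0.61635841  0.00245997  0.008     ]]
yaw of y axis -173.13319044733677
yaw of y axis -172.42683044644792
7 origin [0.56820547 0.02557524] place [0.56954603 0.01465724] hub [ 0.58404848 -0.10345576]
8 origin [0.56933021 0.02572332] place [0.57086112 0.01483037] hub [ 0.58742271 -0.10301153]
8.6 origin [0.57000376 0.02582158] place [0.57164865 0.01494526] hub [ 0.58944335 -0.10271675]
V tips [[0.53265355 0.04004323 0.05      ]
 [0.60037561 0.04712474 0.05      ]
 [0.56194848 0.07255114 0.05      ]
 [0.55164475 0.060915   0.05      ]
 [0.57530766 0.06453854 0.05      ]]
```

>>> jog_arm:
  moves:
    - [[0,0,0,0,0.035,0,1],[0,0,0,0,0,0.5,1],[0,0,0,0,0,0.5,1],[0,0,0,0,0,0.35,1],[0,0,0,0,0,0.15,1],[0,0,0,0,0,0.1,1],[0,0,0,0,0,0,1],[0,0,0,0,0,0,1]]

```text
time_s: 12.3
position: [0.5702, 0.0142, 0.022]
orientation: [[-0.15, 0.989, 0.001], [0.989, 0.15, 0.0], [-0.0, 0.001, -1.0]]
ft_force: [-0.2, 0.4, -0.3]
finger_gap: 0.06
```

Run:
```python
from h import *
s=manip.read_state();print(s["finger_gap"],s["position"],s["orientation"].round(3),s["ft_force"])
p,d=optics.snapshot("scene"); g=cv2.resize(p[180:310,270:420,::-1],None,fx=5,fy=4.5)
cv2.imwrite(f"pics/s8.png",g)
```

```text
0.0599786772392272 [0.57017292 0.01421481 0.02196181] [[-0.15   0.989  0.001]
 [ 0.989  0.15   0.   ]
 [-0.     0.001 -1.   ]] [-0.23201778  0.40965546 -0.27159115]
```

View pics/s8.png

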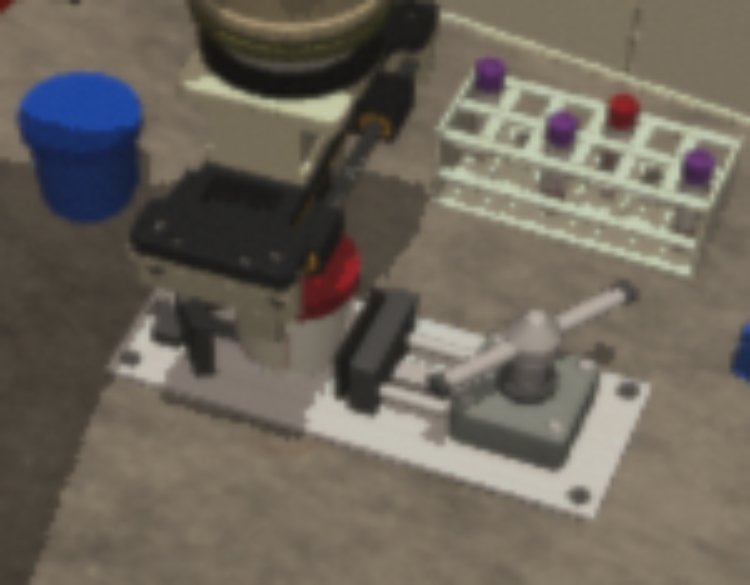

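>>> jog_arm:
  moves:
    - [[0,0,0,0,0,0.04,1],[0,0,0,0,0,0.035,1],[0,0,0,0,0,0,1],[0,0,0,0,0,0,1]]

```text
time_s: 12.85
position: [0.57, 0.0141, 0.0175]
orientation: [[-0.15, 0.989, 0.001], [0.989, 0.15, 0.0], [0.0, 0.001, -1.0]]
ft_force: [-1.3, -0.1, 8.3]
finger_gap: 0.0602
```

>>> jog_arm:
  moves:
    - [[0,0,0,0,0,-0.02,1],[0,0,0,0,0,0,0.2],[0,0,0,0,0,0,-0.2],[0,0,0,0,0,0,-0.5],[0,0,0,0,0,0,-1],[0,0,0,0,0,0,-1],[0,0,0,0,0,-0.2,-1],[0,0,0,0,0,-0.5,-1],[0,0,0,0,0,-0.5,-1],[0,0,0,0,0,-0.5,-1],[0,0,0,0,0,0,-1]]

```text
time_s: 14.22
position: [0.5712, 0.0142, 0.1228]
orientation: [[-0.15, 0.989, 0.005], [0.989, 0.15, 0.001], [-0.0, 0.005, -1.0]]
ft_force: [0.1, -0.5, 0.2]
finger_gap: 0.0933
```

Run:
```python
from h import *
s=manip.read_state();print(s["finger_gap"],s["position"],s["joint_pos"].round(1))
for n in["wrist","scene"]:
    cm=optics.camera_model(n);np.save(f"pics/{n}9cm.npy",cm,allow_pickle=True)
    p,d=optics.snapshot(n); g=p[:,:,::-1]
    cv2.imwrite(f"pics/{n}9f.png",g)
    if n=="scene": g=cv2.resize(g[180:310,270:420],None,fx=5,fy=4.5)
    cv2.imwrite(f"pics/{n}9.png",g)
```

```text
0.09332878550632417 [0.57121547 0.01424664 0.12280724] [-17.7  28.6  15.3 116.1 -12.2  36.6  14.2]
```

View pics/wrist9.png

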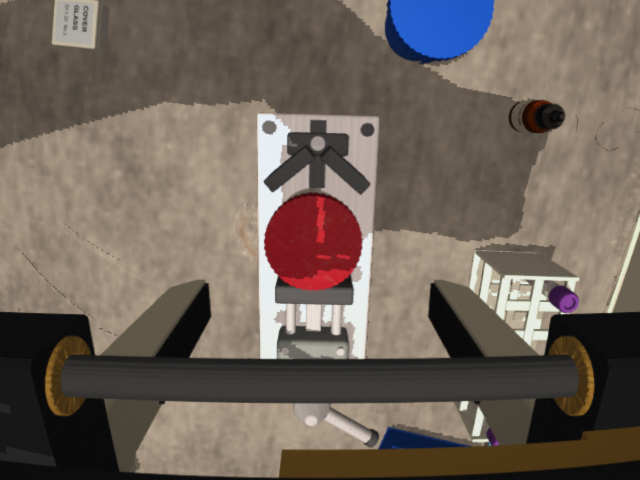

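View pics/scene9.png

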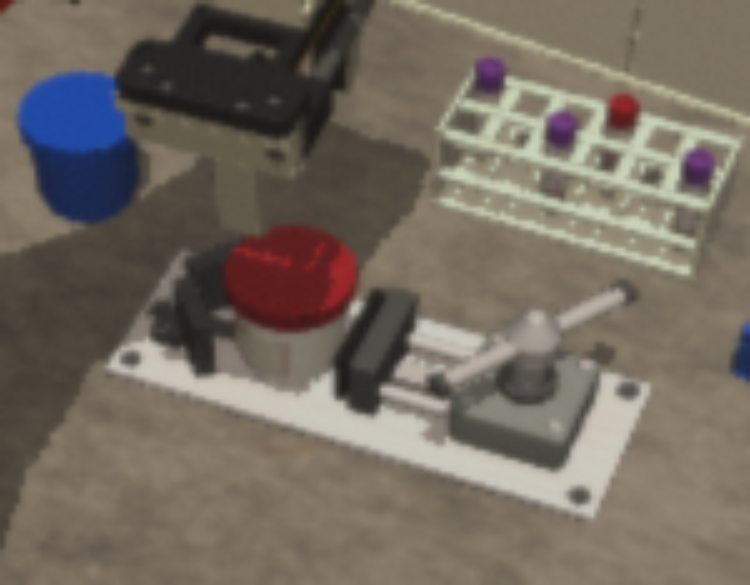

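Run:
```python
from h import *
cm=np.load("pics/wrist9cm.npy",allow_pickle=True).item()
g=cv2.imread("pics/wrist9f.png");cv2.imwrite("pics/w9c.png",cv2.resize(g[320:460,260:400],None,fx=5,fy=4))
s=cv2.imread("pics/scene9f.png");cv2.imwrite("pics/s9c.png",cv2.resize(s[225:290,345:410],None,fx=9,fy=9,interpolation=2))
```

```text
(no output)
```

View pics/w9c.png

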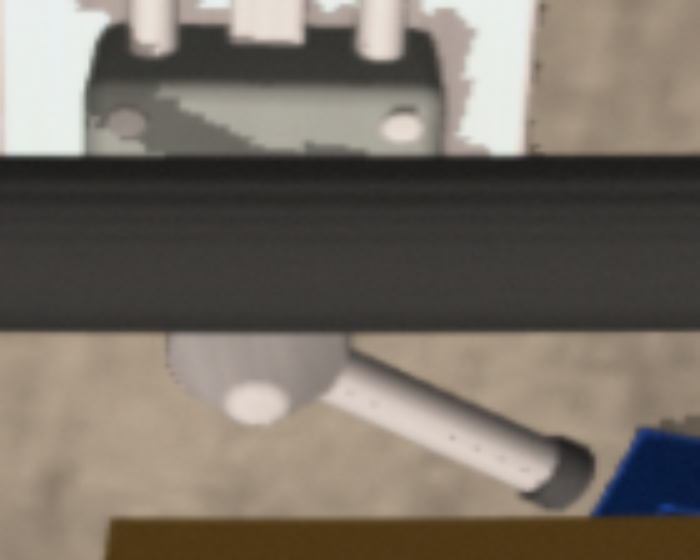

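View pics/s9c.png

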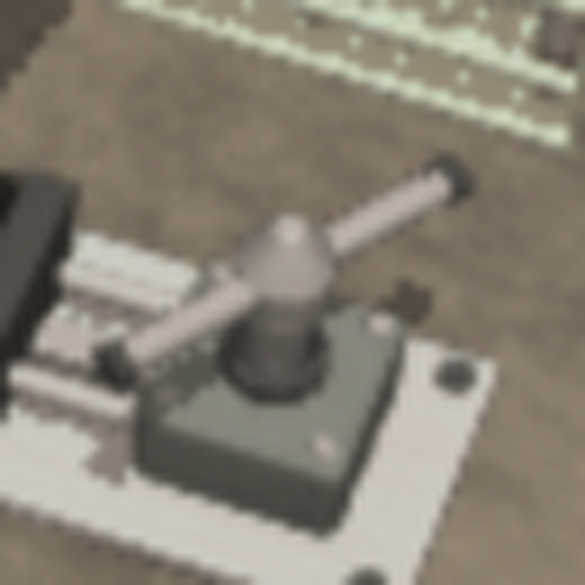

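Run:
```python
from h import *
cm=np.load("pics/wrist9cm.npy",allow_pickle=True).item();cs=np.load("pics/scene9cm.npy",allow_pickle=True).item()
w=lambda x,y:[x/5+260-.4,y/4+320-.4]
c=lambda x,y:[x/9+345-.45,y/9+225-.45]
print("w hub",onz(cm,w(257,403),.094),"cap end",onz(cm,w(572,470),.076))
hs=onz(cs,c(291,232),.094);print("s hub",hs)
e=onz(cs,[c(115,365),c(452,180)],.076);print(e,e.mean(0),np.degrees(np.arctan2(*(e[1]-e[0])[[1,0]])),np.linalg.norm(e[1]-e[0]))
```

```text
w hub [[ 0.58382332 -0.10110879  0.094     ]] cap end [[ 0.63281726 -0.12398892  0.076     ]]
s hub [[ 0.58339766 -0.10375976  0.094     ]]
[[ 0.53857061 -0.0797427   0.076     ]
 [ 0.63188045 -0.12649359  0.076     ]] [ 0.58522553 -0.10311814  0.076     ] -26.61217148285954 0.1043665296580864
```

>>> jog_arm:
  moves:
    - [[0,0,0,-0.4,-0.158,0,0],[0,0,0,-0.4,-0.158,0,0.2],[0,0,0,-0.4,-0.158,0,0.4],[0,0,0,-0.394,-0.158,0,0.4],[0,0,-0.93,0,0,0,0.4],[0,0,-0.93,0,0,0,0.4],[0,0,-0.93,0,0,0,0.4],[0,0,-0.93,0,0,0,0.4],[0,0,-0.93,0,0,0,0.4],[0,0,-0.93,0,0,0,0.4],[0,0,0,0,0,0,0.4]]

```text
time_s: 15.7
position: [0.5459, -0.0862, 0.1191]
orientation: [[-0.901, 0.433, -0.002], [0.433, 0.901, 0.001], [0.002, -0.0, -1.0]]
ft_force: [0.1, -0.2, 0.1]
finger_gap: 0.0277
```

Run:
```python
from h import *
s=manip.read_state();R=s["orientation"];print(s["finger_gap"],s["position"],R.round(4),s["joint_pos"].round(1),s["ft_force"],s["wrist_torque"])
h=np.array([.5842,-.1032]);d=s["position"][:2]-h;print(np.hypot(*d),np.degrees(np.arctan2(d[1],d[0])),np.degrees(np.arctan2(R[1,0],R[0,0])))
p,d=optics.snapshot("scene"); g=cv2.resize(p[180:310,290:440,::-1],None,fx=5,fy=4.5)
cv2.imwrite(f"pics/s10.png",g)
```

```text
0.027670629964261888 [ 0.54591093 -0.08617914  0.11909533] [[-9.014e-01  4.330e-01 -1.700e-03]
 [ 4.330e-01  9.014e-01  7.000e-04]
 [ 1.800e-03 -1.000e-04 -1.000e+00]] [  4.5  27.2  -2.  117.5   1.5  35.4  65.9] [ 0.09444957 -0.19296218  0.06693194] [-0.01555399 -0.03848711 -0.00233693]
0.04190182204814906 156.0331475162882 154.33880212840953
```

View pics/s10.png

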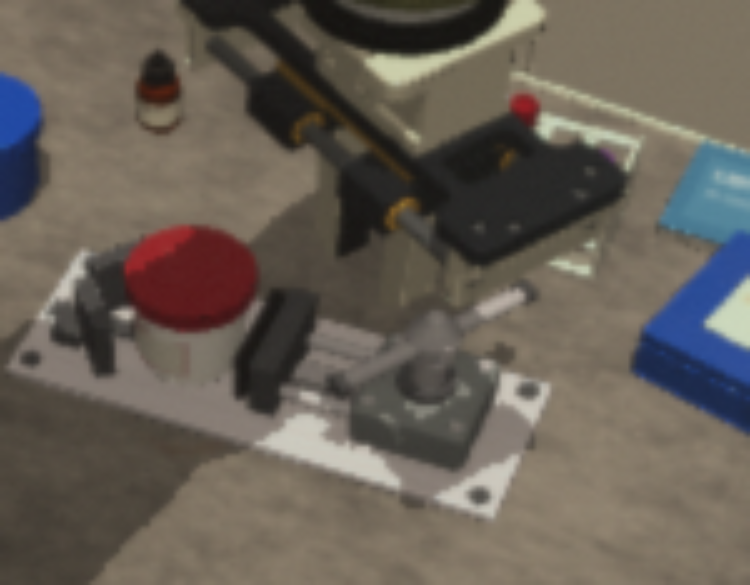

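>>> jog_arm:
  moves:
    - [[0,0,0,-0.033,0.016,0.4,0.4],[0,0,0,0,0,0.5,0.4],[0,0,0,0,0,0.4,0.4],[0,0,0,0,0,0.25,0.4],[0,0,0,0,0,0.11,0.4],[0,0,0,0,0,0,0.4],[0,0,0,0,0,0,0.65],[0,0,0,0,0,0,0.65]]

```text
time_s: 16.75
position: [0.5492, -0.0862, 0.0211]
orientation: [[-0.902, 0.432, 0.001], [0.432, 0.902, -0.0], [-0.001, 0.0, -1.0]]
ft_force: [-0.3, -0.7, -0.3]
finger_gap: 0.0171
```

Run:
```python
from h import *
s=manip.read_state();R=s["orientation"];print(s["finger_gap"],s["position"],s["joint_pos"].round(1),s["ft_force"],s["wrist_torque"])
h=np.array([.5842,-.1032]);d=s["position"][:2]-h;print(np.hypot(*d),np.degrees(np.arctan2(d[1],d[0])),np.degrees(np.arctan2(R[1,0],R[0,0])))
for n,sl in(("scene",(slice(200,300),slice(330,430))),("wrist",(slice(0,480),slice(0,640)))):
  p,d=optics.snapshot(n); g=p[sl][:,:,::-1]
  if n=="scene":g=cv2.resize(g,None,fx=6,fy=6)
  cv2.imwrite(f"pics/{n}11.png",g)
```

```text
0.017125463361401954 [ 0.54921632 -0.08615964  0.02111968] [  4.1  36.   -1.5 121.    2.3  22.9  65.1] [-0.27398077 -0.68824997 -0.3052728 ] [-0.03601006 -0.01527356 -0.00617045]
0.0389131340750366 154.02954108712188 154.40418737997746
```

View pics/scene11.png

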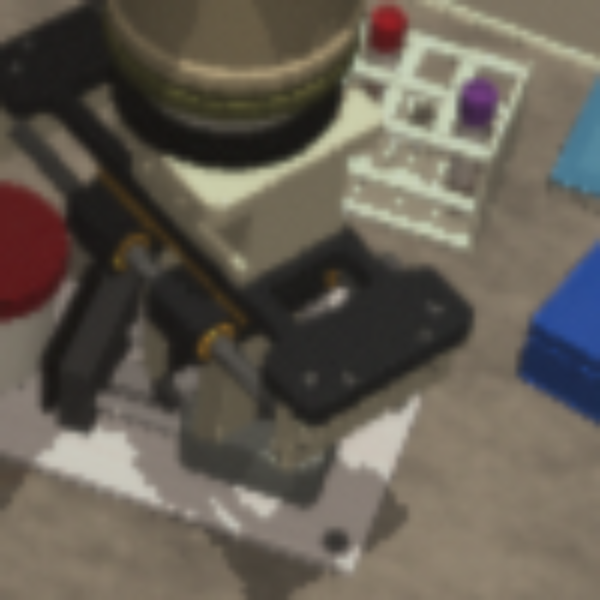

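View pics/wrist11.png

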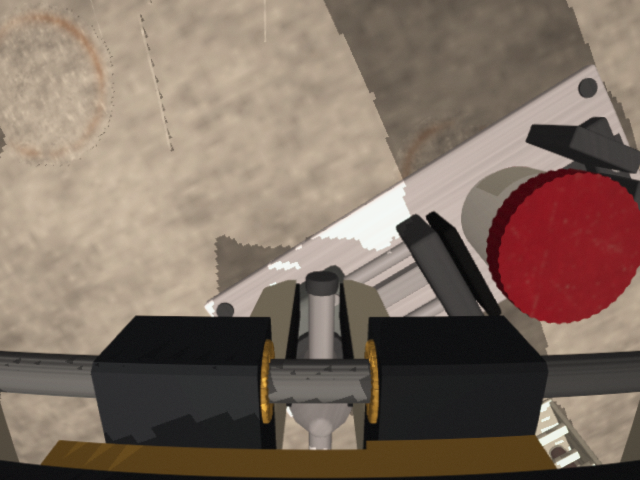

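>>> jog_arm:
  moves:
    - [[0,0,1,-0.01,0.113,0,0.65],[0,0,1,-0.01,0.113,0,0.65],[0,0,1,-0.01,0.113,0,0.65]]

```text
time_s: 17.23
position: [0.5611, -0.0716, 0.0207]
orientation: [[-0.56, 0.829, -0.001], [0.829, 0.56, -0.001], [0.0, -0.001, -1.0]]
ft_force: [-2.5, -3.1, 1.8]
finger_gap: 0.0163
```

```bash
cat > m.py <<'E'
from h import *
def rep(h=(.5842,-.1032)):
    s=manip.read_state();R=s["orientation"];h=np.array(h);d=s["position"][:2]-h;F=s["ft_force"];t=s["wrist_torque"]
    print("t %.2f gap %.4f z %.4f r %.4f ang %.1f yaw %.1f"%(s["time_s"],s["finger_gap"],s["position"][2],np.hypot(*d),np.degrees(np.arctan2(d[1],d[0])),np.degrees(np.arctan2(R[1,0],R[0,0]))))
    u=d/np.hypot(*d);print("F",F.round(2),"tau",t.round(3),"Frad %.2f Ftan(cw) %.2f"%(u@F[:2],F[0]*u[1]-F[1]*u[0]),"M on tool %.3f"%(-(d[0]*F[1]-d[1]*F[0])),"with tau %.3f"%(-(d[0]*F[1]-d[1]*F[0]+t[2])),"J",s["joint_pos"].round(0))
if __name__=="__main__": rep()
E
python3 m.py
```

```text
t 17.23 gap 0.0163 z 0.0207 r 0.0392 ang 126.1 yaw 124.0
F [-2.51 -3.13  1.78] tau [-0.734  0.563  0.053] Frad -1.05 Ftan(cw) -3.87 M on tool -0.152 with tau -0.204 J [ -3.  37.   6. 120.  -9.  24.  45.]
```

>>> jog_arm:
  moves:
    - [[0,0,1,-0.01,0.113,0,0.65],[0,0,1,-0.01,0.113,0,0.65],[0,0,1,-0.01,0.113,0,0.65],[0,0,1,-0.01,0.113,0,0.65],[0,0,1,-0.01,0.113,0,0.65],[0,0,1,-0.01,0.113,0,0.65]]

```text
time_s: 17.98
position: [0.5996, -0.0675, 0.0205]
orientation: [[0.437, 0.9, -0.002], [0.9, -0.437, 0.001], [-0.0, -0.002, -1.0]]
ft_force: [-3.5, -1.5, 2.2]
finger_gap: 0.0164
```

```bash
python3 m.py
```

```text
t 17.98 gap 0.0164 z 0.0205 r 0.0389 ang 66.7 yaw 64.1
F [-3.46 -1.52  2.2 ] tau [-0.279  1.034  0.044] Frad -2.77 Ftan(cw) -2.58 M on tool -0.100 with tau -0.144 J [-14.  40.  23. 116. -31.  30.   5.]
```

>>> jog_arm:
  moves:
    - [[0,0,1,-0.01,0.113,0,0.65],[0,0,1,-0.01,0.113,0,0.65],[0,0,1,-0.01,0.113,0,0.65],[0,0,1,-0.01,0.113,0,0.65],[0,0,1,-0.01,0.113,0,0.65],[0,0,1,-0.01,0.113,0,0.65]]

```text
time_s: 18.73
position: [0.6221, -0.0985, 0.0203]
orientation: [[0.997, 0.072, -0.002], [0.072, -0.997, 0.003], [-0.001, -0.003, -1.0]]
ft_force: [-3.4, 4.0, 0.2]
finger_gap: 0.0165
```

```bash
python3 m.py;  python3 - <<'E'
from h import *
for n in ("top","scene"):
  p,d=optics.snapshot(n);g=p[:,:,::-1]
  g=cv2.resize(g[180:310,290:440] if n=="scene" else g[190:270,280:400],None,fx=5,fy=5);cv2.imwrite(f"pics/{n}12.png",g)
E
```

```text
t 18.73 gap 0.0165 z 0.0203 r 0.0382 ang 7.1 yaw 4.1
F [-3.39  4.02  0.25] tau [0.696 0.872 0.064] Frad -2.87 Ftan(cw) -4.41 M on tool -0.168 with tau -0.232 J [-21.  46.  40. 113. -48.  39. -36.]
```

View pics/scene12.png

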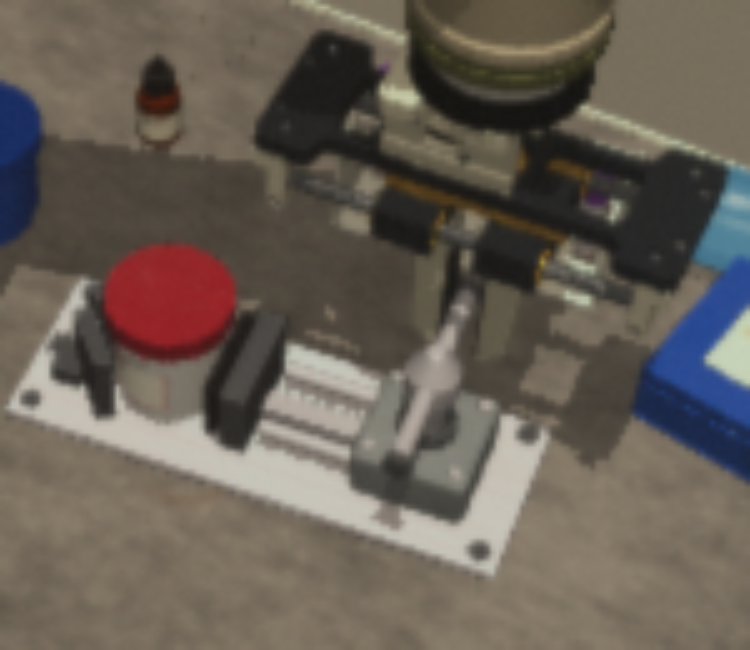

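>>> jog_arm:
  moves:
    - [[0,0,0,0,-0.05,0,0.5],[0,0,0,0,0,0,0.4],[0,0,0,0,0,-0.4,0.4],[0,0,0,0,0,-0.5,0.4],[0,0,0,0,0,-0.5,0.4],[0,0,0,0,0,-0.3,0.4],[0,0,-0.9,0,0,0,0.4],[0,0,-0.9,0,0,0,0.4],[0,0,-0.9,0,0,0,0.4],[0,0,-0.9,0,0,0,0.4],[0,0,-0.9,0,0,0,0.4],[0,0,-0.9,0,0,0,0.4],[0,0,-0.9,0,0,0,0.4],[0,0,-0.9,0,0,0,0.4],[0,0,-0.9,0,0,0,0.4],[0,0,-0.9,0,0,0,0.4]]

```text
time_s: 20.82
position: [0.6226, -0.097, 0.1223]
orientation: [[-0.083, 0.997, 0.0], [0.997, 0.083, 0.0], [-0.0, 0.0, -1.0]]
ft_force: [-0.2, 0.2, 0.1]
finger_gap: 0.0278
```

```bash
python3 m.py;  python3 - <<'E'
from h import *
s=manip.read_state();print(s["position"],s["orientation"].round(3))
for n in ("top","scene","wrist"):
  cm=optics.camera_model(n);np.save(f"pics/{n}13cm.npy",cm,allow_pickle=True)
  p,d=optics.snapshot(n);g=p[:,:,::-1];cv2.imwrite(f"pics/{n}13f.png",g)
  g=cv2.resize(g[180:310,290:440] if n=="scene" else g[190:270,280:400],None,fx=5,fy=5);cv2.imwrite(f"pics/{n}13.png",g)
E
```

```text
t 20.82 gap 0.0278 z 0.1223 r 0.0389 ang 9.2 yaw 94.8
F [-0.22  0.25  0.12] tau [-0.092  0.086 -0.012] Frad -0.17 Ftan(cw) -0.28 M on tool -0.011 with tau 0.001 J [-11.  33.  22. 109. -18.  42.  26.]
[ 0.62263266 -0.0970065   0.12230587] [[-0.083  0.997  0.   ]
 [ 0.997  0.083  0.   ]
 [-0.     0.    -1.   ]]
```

View pics/scene13.png

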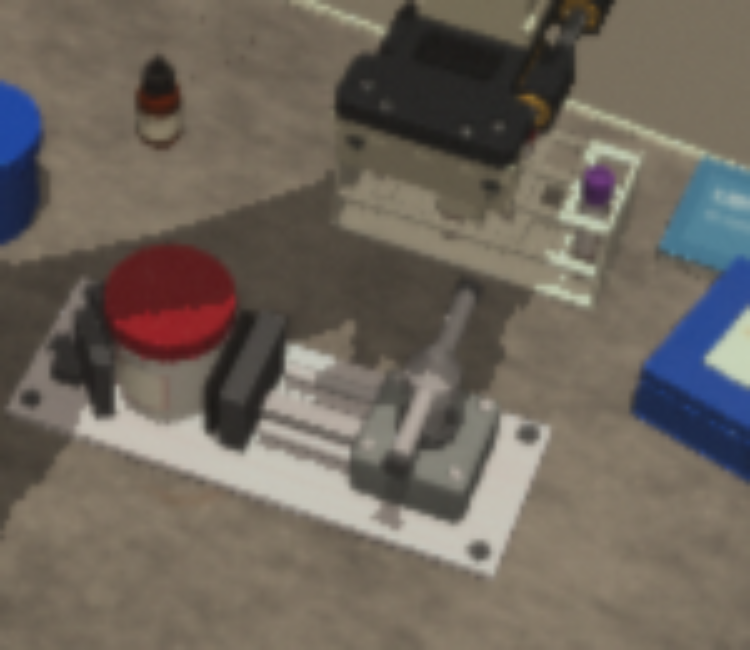

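View pics/wrist13f.png

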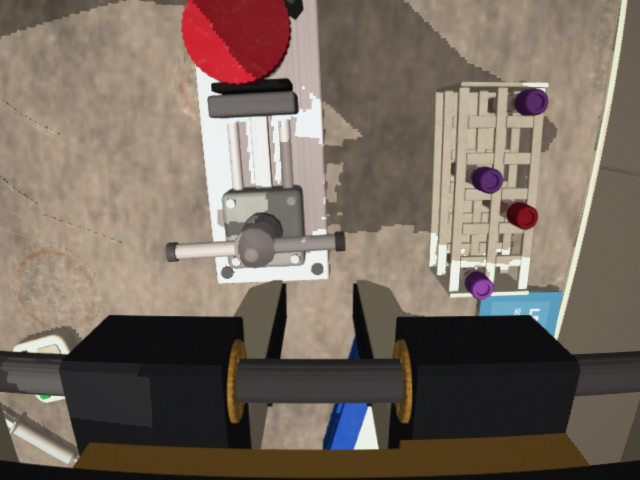

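Run:
```python
from h import *
cm=np.load("pics/wrist13cm.npy",allow_pickle=True).item();cs=np.load("pics/scene13cm.npy",allow_pickle=True).item()
e=onz(cm,[[171,252],[340.5,241]],.076);print(e,e.mean(0),np.degrees(np.arctan2(*(e[1]-e[0])[[1,0]])),np.linalg.norm(e[1]-e[0]))
print("hub top",onz(cm,[258,249],.094))
e=onz(cs,np.array([[399,458],[467,288]])/5+[290,180]-.4,.076);print(e,e.mean(0),np.degrees(np.arctan2(*(e[1]-e[0])[[1,0]])))
```

```text
[[ 0.53161083 -0.1100809   0.076     ]
 [ 0.63595019 -0.09461848  0.076     ]] [ 0.58378051 -0.10234969  0.076     ] 8.429515462953646 0.10547884812652511
hub top [[ 0.58813095 -0.09803324  0.094     ]]
[[ 0.53697775 -0.11000007  0.076     ]
 [ 0.63831842 -0.09404688  0.076     ]] [ 0.58764808 -0.10202348  0.076     ] 8.946160961709328
```

>>> jog_arm:
  moves:
    - [[0,0,0,-0.028,-0.433,0,0.4],[0,0,0,-0.028,-0.433,0,0.4],[0,0,0,-0.028,-0.433,0,0.4],[0,0,-0.94,0,0,0,0.4],[0,0,-0.94,0,0,0,0.4],[0,0,-0.94,0,0,0,0.4],[0,0,-0.94,0,0,0,0.4],[0,0,-0.94,0,0,0,0.4],[0,0,-0.94,0,0,0,0.4],[0,0,-0.94,0,0,0,0.4],[0,0,-0.94,0,0,0,0.4],[0,0,-0.94,0,0,0,0.4],[0,0,-0.94,0,0,0,0.4],[0,0,0,0,0,0,0.4]]

```text
time_s: 22.72
position: [0.5452, -0.1082, 0.1223]
orientation: [[-0.99, -0.142, -0.0], [-0.142, 0.99, 0.0], [0.0, 0.0, -1.0]]
ft_force: [-0.9, 0.7, 0.1]
finger_gap: 0.0281
```

```bash
sed -i 's/(.5842,-.1032)/(.585,-.1025)/' m.py; python3 m.py;python3 -c "
from h import *
s=manip.read_state();R=s['orientation'];d=np.array([.5454,-.1085])-s['position'][:2];print(s['position'],R.round(3),R[:2,:2].T@d/.06)"
```

```text
t 22.73 gap 0.0281 z 0.1223 r 0.0402 ang -171.8 yaw -171.8
F [-0.91  0.68  0.06] tau [ 0.021  0.019 -0.023] Frad 0.81 Ftan(cw) 0.80 M on tool 0.032 with tau 0.055 J [ 10.  27.  -6. 117.   5.  36.  99.]
[ 0.54524858 -0.10821327  0.12228016] [[-0.99  -0.142 -0.   ]
 [-0.142  0.99   0.   ]
 [ 0.     0.    -1.   ]] [-0.00181752 -0.00508947]
```

>>> jog_arm:
  moves:
    - [[0,0,0,0,0,0.4,0.4],[0,0,0,0,0,0.5,0.4],[0,0,0,0,0,0.4,0.4],[0,0,0,0,0,0.25,0.4],[0,0,0,0,0,0.15,0.4],[0,0,0,0,0,0,0.65],[0,0,0,0,0,0,0.65],[0,0,0,0,0,0,0.65]]

```text
time_s: 23.72
position: [0.5458, -0.1082, 0.0211]
orientation: [[-0.989, -0.146, 0.001], [-0.146, 0.989, -0.0], [-0.001, -0.0, -1.0]]
ft_force: [0.8, 0.1, 0.2]
finger_gap: 0.0161
```

```bash
python3 m.py;  python3 - <<'E'
from h import *
p,d=optics.snapshot("wrist");cv2.imwrite(f"pics/w14.png",p[:,:,::-1])
E
```

```text
t 23.73 gap 0.0161 z 0.0211 r 0.0396 ang -171.8 yaw -171.6
F [0.8  0.09 0.22] tau [-0.01   0.04   0.019] Frad -0.81 Ftan(cw) -0.02 M on tool -0.001 with tau -0.020 J [  8.  36.  -4. 121.   7.  23.  97.]
```

View pics/w14.png

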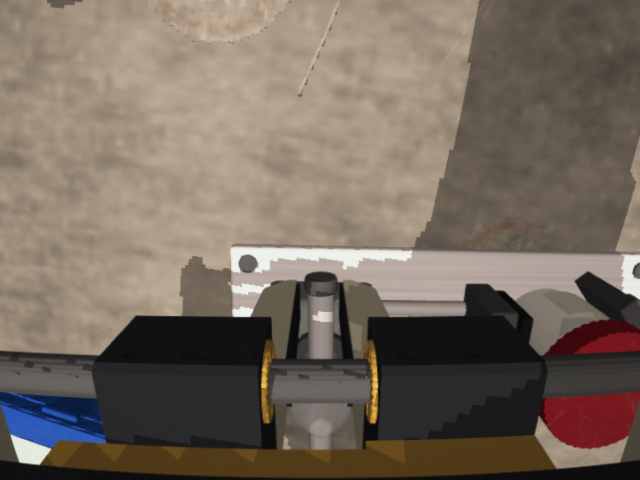

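>>> jog_arm:
  moves:
    - [[0,0,1,-0.01,0.115,0,0.65],[0,0,1,-0.01,0.115,0,0.65],[0,0,1,-0.01,0.115,0,0.65],[0,0,1,-0.01,0.115,0,0.65]]

```text
time_s: 24.28
position: [0.5505, -0.0824, 0.0208]
orientation: [[-0.848, 0.53, -0.0], [0.53, 0.848, -0.001], [-0.0, -0.001, -1.0]]
ft_force: [-1.1, -3.6, -1.1]
finger_gap: 0.0164
```

```bash
python3 m.py
```

```text
t 24.27 gap 0.0164 z 0.0208 r 0.0400 ang 149.8 yaw 148.0
F [-1.1  -3.57 -1.09] tau [-0.86   0.265  0.067] Frad -0.84 Ftan(cw) -3.64 M on tool -0.145 with tau -0.212 J [ -2.  36.   6. 121.  -9.  23.  70.]
```

>>> jog_arm:
  moves:
    - [[0,0,0.5,-0.0025,0.0576,0,0.65],[0,0,0.5,-0.0025,0.0576,0,0.65]]

```text
time_s: 24.52
position: [0.5545, -0.0767, 0.0208]
orientation: [[-0.746, 0.666, -0.0], [0.666, 0.746, -0.001], [-0.0, -0.001, -1.0]]
ft_force: [-1.3, -3.2, 1.5]
finger_gap: 0.0163
```

```bash
python3 m.py
```

```text
t 24.52 gap 0.0163 z 0.0208 r 0.0399 ang 139.7 yaw 138.2
F [-1.26 -3.23  1.49] tau [-0.769  0.381 -0.005] Frad -1.13 Ftan(cw) -3.28 M on tool -0.131 with tau -0.126 J [ -4.  37.   9. 121. -13.  23.  63.]
```

>>> jog_arm:
  moves:
    - [[0,0,0.5,-0.0025,0.0576,0,0.65],[0,0,0.5,-0.0025,0.0576,0,0.65]]

```text
time_s: 24.78
position: [0.5594, -0.072, 0.0208]
orientation: [[-0.618, 0.786, -0.0], [0.786, 0.618, -0.001], [-0.0, -0.001, -1.0]]
ft_force: [-2.2, -4.1, 1.0]
finger_gap: 0.0163
```

```bash
python3 m.py;  python3 - <<'E'
from h import *
p,d=optics.snapshot("scene");cv2.imwrite(f"pics/s15.png",cv2.resize(p[180:310,290:440,::-1],None,fx=5,fy=4.5))
E
```

```text
t 24.77 gap 0.0163 z 0.0208 r 0.0398 ang 130.1 yaw 128.2
F [-2.24 -4.1   0.95] tau [-0.813  0.489  0.056] Frad -1.69 Ftan(cw) -4.35 M on tool -0.173 with tau -0.229 J [ -6.  37.  11. 120. -17.  24.  57.]
```

View pics/s15.png

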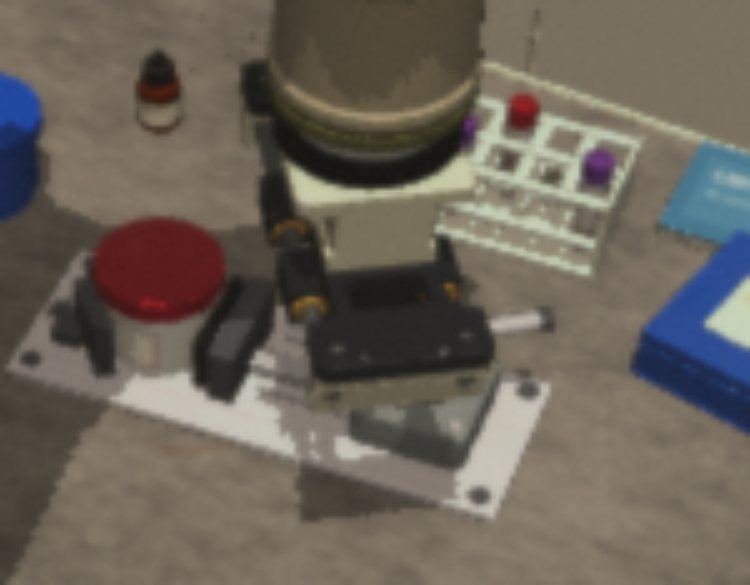

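>>> jog_arm:
  moves:
    - [[0,0,0.5,-0.0025,0.0576,0,0.65],[0,0,0.5,-0.0025,0.0576,0,0.65]]

```text
time_s: 25.08
position: [0.5648, -0.0684, 0.0208]
orientation: [[-0.474, 0.881, -0.001], [0.881, 0.474, -0.001], [-0.0, -0.001, -1.0]]
ft_force: [-2.3, -4.7, 2.3]
finger_gap: 0.0163
```

```bash
python3 m.py
```

```text
t 25.07 gap 0.0163 z 0.0208 r 0.0396 ang 120.7 yaw 118.3
F [-2.35 -4.72  2.34] tau [-1.025  0.834  0.074] Frad -2.86 Ftan(cw) -4.43 M on tool -0.175 with tau -0.250 J [ -8.  38.  14. 120. -21.  25.  50.]
```

>>> jog_arm:
  moves:
    - [[0,0,0.4,-0.002,0.046,0,0.65],[0,0,0.4,-0.002,0.046,0,0.65]]

```text
time_s: 25.32
position: [0.5693, -0.0663, 0.0207]
orientation: [[-0.347, 0.938, -0.002], [0.938, 0.347, -0.001], [0.0, -0.002, -1.0]]
ft_force: [-5.6, -5.5, 4.3]
finger_gap: 0.0167
```

```bash
python3 m.py
```

```text
t 25.32 gap 0.0167 z 0.0207 r 0.0394 ang 113.5 yaw 110.3
F [-5.59 -5.54  4.35] tau [-1.114  1.228  0.053] Frad -2.86 Ftan(cw) -7.34 M on tool -0.289 with tau -0.342 J [-10.  38.  16. 119. -23.  26.  45.]
```

>>> jog_arm:
  moves:
    - [[0,0,0.2,-0.0005,0.023,0,0.65]]

```text
time_s: 25.45
position: [0.5705, -0.0659, 0.0207]
orientation: [[-0.315, 0.949, -0.002], [0.949, 0.315, -0.001], [-0.0, -0.002, -1.0]]
ft_force: [-6.2, -4.7, 3.7]
finger_gap: 0.0166
```

```bash
python3 m.py
```

```text
t 25.45 gap 0.0166 z 0.0207 r 0.0394 ang 111.7 yaw 108.3
F [-6.21 -4.74  3.74] tau [-1.167  1.299  0.066] Frad -2.11 Ftan(cw) -7.52 M on tool -0.296 with tau -0.362 J [-10.  38.  17. 119. -24.  26.  43.]
```

>>> jog_arm:
  moves:
    - [[0,0,0,0,-0.05,0,0.55],[0,0,0,0,0,0,0.4],[0,0,0,0,0,0,0.2],[0,0,0,0,0,0,0.2],[0,0,0,0,0,-0.3,0.2],[0,0,0,0,0,-0.5,0.2],[0,0,0,0,0,-0.5,0.2],[0,0,0,0,0,-0.5,0.2],[0,0,0,-0.4,0,-0.4,0.2],[0,0,0,-0.5,0,0,0.2],[0,0,0,-0.5,0,0,0.2],[0,0,0,0,0,0,0.2]]

```text
time_s: 26.95
position: [0.5961, -0.1479, 0.1539]
orientation: [[-0.313, 0.95, 0.002], [0.95, 0.313, -0.001], [-0.002, 0.001, -1.0]]
ft_force: [-0.5, 0.5, -0.1]
finger_gap: 0.0371
```

```bash
python3 m.py;  python3 - <<'E'
from h import *
for n in("wrist","scene","top"):
  cm=optics.camera_model(n);np.save(f"pics/{n}16cm.npy",cm,allow_pickle=True)
  p,d=optics.snapshot(n);p=p[:,:,::-1];cv2.imwrite(f"pics/{n}16f.png",p)
cv2.imwrite(f"pics/s16.png",cv2.resize(cv2.imread("pics/scene16f.png")[180:310,290:440],None,fx=5,fy=4.5))
E
```

```text
t 26.95 gap 0.0371 z 0.1539 r 0.0467 ang -76.3 yaw 108.2
F [-0.49  0.46 -0.14] tau [ 0.001  0.061 -0.028] Frad -0.56 Ftan(cw) 0.37 M on tool 0.017 with tau 0.045 J [ -8.  30.  25. 109. -18.  44.  45.]
```

View pics/s16.png

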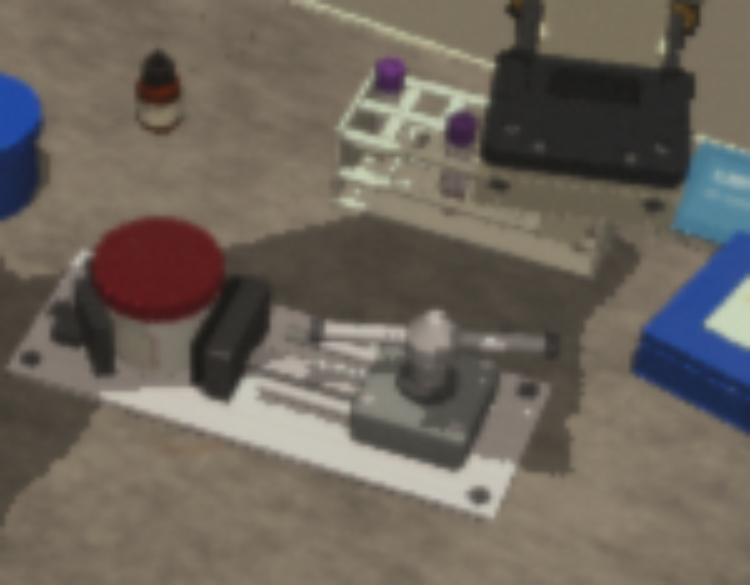

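View pics/wrist16f.png

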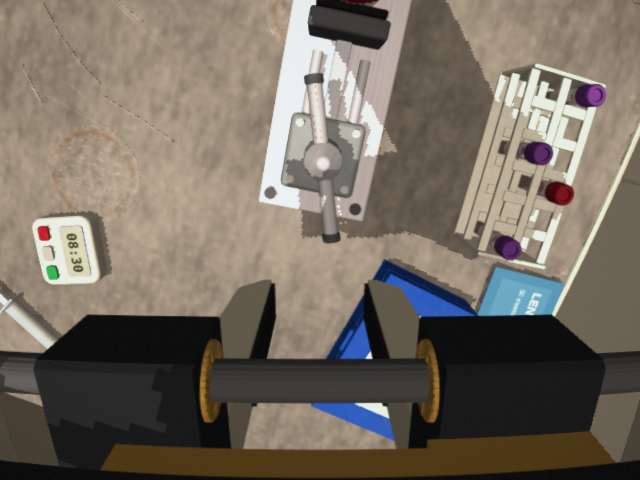

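View pics/top16f.png

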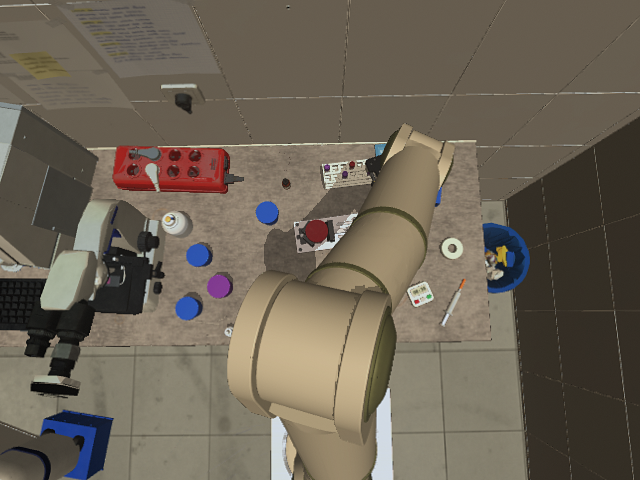

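Run:
```python
from h import *
cm=np.load("pics/wrist16cm.npy",allow_pickle=True).item()
e=onz(cm,[[314,78],[331,238]],.076);a=np.degrees(np.arctan2(*(e[0]-e[1])[[1,0]]));print(a,"total rad",np.radians(154.5+180-a))
print(manip.read_state()["ft_force"]); print(manip.job_done())
```

```text
114.44870030110847 total rad 3.8406197030384637
[-0.03851707  0.91472244  0.28168295]
the job is handed in; nothing more can be done
None
```

The red-lidded sample cup stands upright on the base plate, pinched between the sliding jaw and the V. I handed the job in at about 27 s of robot time.

**What I did:** I gripped the cup across its lid and set it down in the bay. I then wound the T-handle clockwise in two straddled strokes, changing to the bar's other end between them, and let go.

**Last checks**
- **Stiffness:** free running felt like about 0.15–0.19 N m. At the stop it was 0.30–0.36 N m, a rise of roughly 0.15–0.17 N m, inside the 0.10–0.25 N m window. Each reading scatters by about 0.03 N m.
- **Handle:** it stayed where I left it, at about 114°. That is about 3.84 rad in total, a little under the "about 4 to 6 rad" given; I stopped on the feel.
- **Final pictures:** the cup is upright in the V and the gripper is clear of it, with under 1 N on the wrist. The dropper bottle and timer are where they started, as is the tape roll in the top view. The arm hid the box of cover glasses in the last pictures; it was in place earlier and I never went near it.

**What went wrong or disagreed**
- **Fingertips:** they sit about 38 mm short of the reported TCP. My first grasp therefore closed in the air above the lid without touching the cup. I measured the offset in the wrist and scene images and used it from then on.
- **Start of the move:** the arm began beside a microscope, so I lifted it over that first. Nothing was touched.

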